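# Clear and zero the counter scale, then weigh the new stock

### The arm

A 6-joint arm with a two-finger parallel gripper is mounted at the origin on the work surface. World frame = base frame: x ahead of the robot, y to its left, z up, the work surface at z = 0. Lengths are in mm, angles in rad, forces in N, time in s.
With the tool pointing down it reaches from about 300 to 775 mm from the base axis. Payload 14.6 kg.
Tool frame: the origin (TCP) lies midway between the tips of the shut fingers; the grasp point (between the pads) lies 19 mm behind it; z points along the fingers, y is the line along which they close (so a half turn about z gives the same grasp; the last joint's range is limited). The gripper opens to 85 mm and grips with 20 to 120 N. Pads are 22 mm wide; open, the fingers measure 114 mm over their backs; the gripper's body (76 mm by 85 mm) begins 54 mm behind the grasp point. The pads swing forward as they close: fully open they stand 13 mm farther back than shut.
Start: joints at [1.216, 0.3, 1.521, -0, 1.321, -0.067], TCP at [156.111, 527.37, 231.281] pointing down, gripper open.
Joint ranges: [-3.03, 3.03], [-0.79, 2.21], [0.23, 2.52], [-1.04, 4.18], [0, 3.07], [-2.55, 2.55]. Speed limits (rad/s): [2.22, 2.22, 2.57, 3.14, 3.14, 3.14].

### API

Orientations are given as a 3x3 rotation matrix whose columns are the frame's x, y, z axes.
In Python, from bench import ctrl, viewer, ticket gives the robot as it stands. The module is installed in compiled form; this text tells all that it offers.
- The arm moves only by the tool apply_moves, never from a script. Its argument "rows" is a list of rows, each an object of numbers: "grip": the closure, from 0 (fully open) to 1 (shut); "x", "y", "z": the shift along the tool's x, y, z in cm; "turn": the turn about the tool's z in degrees. In form: [{"grip": .., "x": .., "y": .., "z": .., "turn": ..}, ...]. A call has 1 to 10 rows; each row is the pose to reach, as a shift and turn from the pose commanded when the call began, along the tool's axes at that moment; what a row does not reach only later rows make up. A row lasts 1/10 s, in which the tool goes at most 50 mm and 8.59 degrees, less where a joint would pass 70% of its speed; a pose out of reach is approached as far as the arm can. A call with a gripper value outside its range is refused whole. The fingers move at their own pace and stop on an object; the grip force is fixed at half the most. Time passes only in rows, so rows that repeat a pose let the fingers close. It gives the time, the measured TCP pose, the force, the opening and the grip force at its end, in the units of the state.
- ctrl.sense(): the state, without advancing time (a new reading comes with each control period).
- viewer.snapshot(name): name is "side" or "top" or "wrist"; returns the picture (480x640x3 uint8, red, green, blue); there is no depth.
- viewer.camera_params(name): a dict with "K" (3x3 intrinsics, pixels), "T" (4x4, takes a point from camera to world coordinates); the wrist camera has in their place "T_tool_cam" (4x4, takes a point from camera to tool coordinates, whose origin is the TCP and whose axes are the flange's). Camera axes: x right, y down, z forward; pixel columns grow to the right and rows downward; lengths in mm; the calibration is good to about 2 mm. A picture is of the moment at which its call begins: read the wrist's pose just before it. camera_params takes no time and is no camera call.
- ticket.sign_off(): hands the job in; it is judged then, once.
The state is a dict: "t": time; "q": joint angles; "joint_velocities": joint speeds; "joint_torque": joint torques, N m; "eef_pos": TCP position; "eef_rot": TCP orientation; "wrist_force": force on the tool from outside, world axes, zero at the start; "moment": the same for the moment, N m; "finger_gap": finger opening in mm; "finger_force": force on a finger pad.
Only numpy, scipy, OpenCV 4.12 (cv2) and the standard library are available. Lean on these libraries where they do the work, as an engineer would, in place of code of your own. Each camera call takes 0.05 s, during which the arm holds its last target. There are 200 camera calls.

### The job

The counter scale in the stationery shop has been used as a dumping place: clear the orange cartons off its pan and the green-topped stamp pad off its key panel into the red basket. Then, with the pan empty, take the blue stylus from its stand, press the small red recessed zero key fully down with its tip for about half a second, and put the stylus back upright and fully home in its stand. Finally set every black-and-cyan new carton on the pan to be weighed, leave everything released and at rest, and do not shift the other things on the counter.

Things in the scene. Friction and masses are not known exactly. Their poses are not given: they have to be found in the camera images.
- scale: Counter scale, fixed. Origin on the table under the centre of its steel pan, z up. Pan 180 mm along x, 200 mm along y, flat top 40 mm above the table. White key panel on its -x side: x -175 to -90 mm, y -100 to 100 mm, top 34 mm above the table, with a dark display at y below 0 and the recessed zero key at x -132.5, y 45 mm in a yellow square frame.
- key_top (a point): Centre of the top of the red zero key (12 mm across), which sits at the bottom of a round well 16 mm across: key top 4 mm below the panel top when not pressed. Moves with the key.
- zero_key (a joint): Travel of the spring zero key: 0 = up, 0.004 m = fully down (straight down). Takes 0.8 N to start and 4 N to reach the bottom; springs back up.
- basket: Red open basket, fixed. Outside 210 mm along its x, 170 mm along its y, 45 mm high, walls and floor 5 mm thick. Origin at the centre of its underside, z up. It stands at the left or the right of the scale.
- mat: Green cutting mat, fixed, 230 mm along x by 200 mm along y, 3 mm thick, origin under its centre; on the other side of the scale from the basket. The stand, the new stock and the correction fluid are on it.
- stand: Black stylus stand, a fixed 50 mm cube on the mat with a vertical round hole 13 mm wide (2 mm chamfer at the mouth), 47 mm deep in the middle of its top. Origin at the centre of its underside.
- stand_hole0 (a point): Centre of the mouth of the stand's hole, on the stand's top face.
- stylus: Stylus, 107 mm long, 30 g, upright in the stand. Origin under its black collar, which rests on the stand around the hole; z points up along the stylus. Above the origin: collar 18 x 18 x 6 mm, then a blue grip 14 x 14 mm from 6 to 62 mm (sides along its x and y). Below: aluminium shaft 8 mm across, 45 mm long, tapering to 5 mm at the tip.
- stylus_tip (a point): The stylus's tip, 45 mm below its collar's underside, on its axis.
- carton0: Old carton, orange with a white band, 56 x 38 x 28 mm along its x, y, z, about 60 g; origin at its centre. Lies flat on the scale's pan at the start; 2 to 4 of the four are present.
- carton1: Old carton, orange with a white band, 56 x 38 x 28 mm along its x, y, z, about 60 g; origin at its centre. Lies flat on the scale's pan at the start; 2 to 4 of the four are present.
- carton2: Old carton, orange with a white band, 56 x 38 x 28 mm along its x, y, z, about 60 g; origin at its centre. Lies flat on the scale's pan at the start; 2 to 4 of the four are present.
- carton3: Old carton, orange with a white band, 56 x 38 x 28 mm along its x, y, z, about 60 g; origin at its centre. Lies flat on the scale's pan at the start; 2 to 4 of the four are present.
- pad: Stamp pad, dark steel with a green lid, 60 x 44 x 22 mm along its x, y, z, about 80 g; origin at its centre. Lies flat on the scale's key panel, covering the zero key, at the start.
- stock0: New stock carton, black with a cyan band, 64 x 46 x 38 mm along its x, y, z, about 120 g; origin at its centre. Lies flat on the mat at the start; 1 or 2 of the two are present.
- stock1: New stock carton, black with a cyan band, 64 x 46 x 38 mm along its x, y, z, about 120 g; origin at its centre. Lies flat on the mat at the start; 1 or 2 of the two are present.
- fluid: Bystander: correction-fluid bottle, 26 mm across, 55 mm high, on the mat near the stand; origin under its centre.
- tape0: Bystander: roll of packing tape lying flat, 90 mm across, 48 mm high, beyond the scale; origin under its centre.
- tape1: Bystander: roll of packing tape lying flat, 90 mm across, 48 mm high, beyond the scale; origin under its centre.
- pencup: Bystander: blue cup of pens, 72 mm across, 155 mm high with the pens; origin under its centre.
- stapler: Bystander: red stapler, 130 x 34 x 44 mm; origin under its centre.
- calculator: Bystander: grey calculator lying flat, 120 x 75 x 15 mm; origin under its centre.

How it is judged (in metres and radians):
On the way, in this order (a step that is already met when the one before it is completed fails the run):
1. every old carton and the stamp pad lie in the red basket, let go (x of carton0 in the frame of basket between -0.098 and 0.098 m and y of carton0 in the frame of basket between -0.078 and 0.078 m and z of carton0 in the frame of basket between 0.005 and 0.065 m and x of carton1 in the frame of basket between -0.098 and 0.098 m and y of carton1 in the frame of basket between -0.078 and 0.078 m and z of carton1 in the frame of basket between 0.005 and 0.065 m and x of carton2 in the frame of basket between -0.098 and 0.098 m and y of carton2 in the frame of basket between -0.078 and 0.078 m and z of carton2 in the frame of basket between 0.005 and 0.065 m and x of carton3 in the frame of basket between -0.098 and 0.098 m and y of carton3 in the frame of basket between -0.078 and 0.078 m and z of carton3 in the frame of basket between 0.005 and 0.065 m and x of pad in the frame of basket between -0.098 and 0.098 m and y of pad in the frame of basket between -0.078 and 0.078 m and z of pad in the frame of basket between 0.005 and 0.065 m and linear speed of each of carton0, carton1, carton2, carton3, pad below 0.02 m/s and contact force between the fingers and carton0 below 0.1 N and contact force between the fingers and carton1 below 0.1 N and contact force between the fingers and carton2 below 0.1 N and contact force between the fingers and carton3 below 0.1 N and contact force between the fingers and pad below 0.1 N), for 0.2 s.
2. with the pan empty, the zero key is pressed down by the tip of the stylus held in the gripper (x of carton0 in the frame of basket between -0.098 and 0.098 m and y of carton0 in the frame of basket between -0.078 and 0.078 m and z of carton0 in the frame of basket between 0.005 and 0.065 m and x of carton1 in the frame of basket between -0.098 and 0.098 m and y of carton1 in the frame of basket between -0.078 and 0.078 m and z of carton1 in the frame of basket between 0.005 and 0.065 m and x of carton2 in the frame of basket between -0.098 and 0.098 m and y of carton2 in the frame of basket between -0.078 and 0.078 m and z of carton2 in the frame of basket between 0.005 and 0.065 m and x of carton3 in the frame of basket between -0.098 and 0.098 m and y of carton3 in the frame of basket between -0.078 and 0.078 m and z of carton3 in the frame of basket between 0.005 and 0.065 m and x of pad in the frame of basket between -0.098 and 0.098 m and y of pad in the frame of basket between -0.078 and 0.078 m and z of pad in the frame of basket between 0.005 and 0.065 m and not (x of stock0 in the frame of scale between -0.09 and 0.09 m and y of stock0 in the frame of scale between -0.1 and 0.1 m and z of stock0 in the frame of scale between 0.045 and 0.1 m) and not (x of stock1 in the frame of scale between -0.09 and 0.09 m and y of stock1 in the frame of scale between -0.1 and 0.1 m and z of stock1 in the frame of scale between 0.045 and 0.1 m) and value of joint zero_key above 0.003 m and distance between stylus_tip and key_top below 0.009 m and contact force between the fingers and stylus above 0.5 N), for 0.2 s.
At the end, for the whole second after the job is handed in: All old cartons and the stamp pad are inside the red basket; every new carton present lies on the pan, its centre over the pan and at least 5 mm inside its edges; the stylus stands in its stand, collar within 8 mm of the hole's mouth and upright within 0.12 rad; the zero key is up; all at rest (x of carton0 in the frame of basket between -0.098 and 0.098 m and y of carton0 in the frame of basket between -0.078 and 0.078 m and z of carton0 in the frame of basket between 0.005 and 0.065 m and x of carton1 in the frame of basket between -0.098 and 0.098 m and y of carton1 in the frame of basket between -0.078 and 0.078 m and z of carton1 in the frame of basket between 0.005 and 0.065 m and x of carton2 in the frame of basket between -0.098 and 0.098 m and y of carton2 in the frame of basket between -0.078 and 0.078 m and z of carton2 in the frame of basket between 0.005 and 0.065 m and x of carton3 in the frame of basket between -0.098 and 0.098 m and y of carton3 in the frame of basket between -0.078 and 0.078 m and z of carton3 in the frame of basket between 0.005 and 0.065 m and x of pad in the frame of basket between -0.098 and 0.098 m and y of pad in the frame of basket between -0.078 and 0.078 m and z of pad in the frame of basket between 0.005 and 0.065 m and x of stock0 in the frame of scale between -0.085 and 0.085 m and y of stock0 in the frame of scale between -0.095 and 0.095 m and z of stock0 in the frame of scale between 0.045 and 0.1 m and x of stock1 in the frame of scale between -0.085 and 0.085 m and y of stock1 in the frame of scale between -0.095 and 0.095 m and z of stock1 in the frame of scale between 0.045 and 0.1 m and linear speed of each of carton0, carton1, carton2, carton3, stock0, stock1, pad, stylus below 0.02 m/s and distance between stylus and stand_hole0 below 0.008 m and angle between stylus's own z axis and vertical below 0.12 rad and value of joint zero_key below 0.001 m); the robot touches nothing.
It fails at once if a bystander is shifted more than 40 mm (distance of any of fluid, tape0, tape1, pencup, stapler, calculator from where it was at the start of the episode above 0.04 m).
It fails at once if the zero key is pressed while a carton is on the pan or the stamp pad is still on the scale (value of joint zero_key above 0.003 m and ((x of carton0 in the frame of scale between -0.09 and 0.09 m and y of carton0 in the frame of scale between -0.1 and 0.1 m and z of carton0 in the frame of scale between 0.045 and 0.1 m) or (x of carton1 in the frame of scale between -0.09 and 0.09 m and y of carton1 in the frame of scale between -0.1 and 0.1 m and z of carton1 in the frame of scale between 0.045 and 0.1 m) or (x of carton2 in the frame of scale between -0.09 and 0.09 m and y of carton2 in the frame of scale between -0.1 and 0.1 m and z of carton2 in the frame of scale between 0.045 and 0.1 m) or (x of carton3 in the frame of scale between -0.09 and 0.09 m and y of carton3 in the frame of scale between -0.1 and 0.1 m and z of carton3 in the frame of scale between 0.045 and 0.1 m) or (x of stock0 in the frame of scale between -0.09 and 0.09 m and y of stock0 in the frame of scale between -0.1 and 0.1 m and z of stock0 in the frame of scale between 0.045 and 0.1 m) or (x of stock1 in the frame of scale between -0.09 and 0.09 m and y of stock1 in the frame of scale between -0.1 and 0.1 m and z of stock1 in the frame of scale between 0.045 and 0.1 m) or (x of pad in the frame of scale between -0.18 and 0.18 m and y of pad in the frame of scale between -0.11 and 0.11 m and z of pad in the frame of scale between 0.03 and 0.1 m))).
Of carton0, carton1, carton2, carton3 only 2 to 4 are there at a start; the rules pass over those that are not, and their reading is None.
Of stock0, stock1 only 1 to 2 are there at a start; the rules pass over those that are not, and their reading is None.
At some moment in a run one of carton0, carton1, carton2, carton3, stock0, stock1 may be knocked a few centimetres aside while the robot is not near it.
It also fails if it takes over 210 s, if anything falls off the work surface, if the arm or the gripper's body presses on something with over 40 N, if the wrist force passes 120 N, or if a joint passes its speed limit or range.

## Working session

There is one attempt and no reset: what is moved stays moved. The work goes in short steps, Python scripts to look and compute and a tool call to move; the robot and the scene stay as the last step left them, time stands still between calls to the robot, and variables do not carry over. Pictures are saved under pics/ and viewed, at most 14 in all, crops included, and the job is handed in when it is done.

Besides the shell and the picture viewer there is one more tool, called after "Emit:" as name(argument=value, ...) on one line, values as JSON. apply_moves: Moves the arm, as the interface text tells. Its arguments: {"type":"object","properties":{"rows":{"type":"array"}},"required":["rows"]}

```bash
mkdir -p pics
python3 - <<'E'
from bench import ctrl, viewer
import cv2,numpy as np
s=ctrl.sense();print({k:np.round(v,3).tolist() for k,v in s.items()})
for n in("top","side"):
    im=viewer.snapshot(n);cv2.imwrite(f"pics/{n}0.png",im[:,:,::-1])
    p=viewer.camera_params(n);print(n,np.round(p["K"],1).tolist(),np.round(p["T"],3).tolist())
print(np.round(viewer.camera_params("wrist")["T_tool_cam"],3).tolist(),viewer.camera_params("wrist")["K"])
E
```

```text
{'t': 0.0, 'q': [1.216, 0.3, 1.522, 0.0, 1.321, -0.067], 'joint_velocities': [0.0, -0.001, 0.001, -0.0, -0.001, -0.001], 'joint_torque': [0.001, -54.349, -36.18, 0.0, 0.004, 0.0], 'eef_pos': [156.019, 527.153, 230.698], 'eef_rot': [[-0.959, 0.284, -0.0], [0.284, 0.959, -0.001], [0.0, -0.001, -1.0]], 'wrist_force': [0.084, -0.934, 0.702], 'moment': [-0.02, -0.047, -0.019], 'finger_force': 0.0, 'finger_gap': 85.598}
top [[573.0, 0.0, 318.4], [0.0, 573.0, 250.1], [0.0, 0.0, 1.0]] [[-0.012, -0.997, 0.076, 428.042], [-1.0, 0.012, 0.002, -3.009], [-0.003, -0.076, -0.997, 1419.468], [0.0, 0.0, 0.0, 1.0]]
side [[530.8, 0.0, 322.1], [0.0, 530.8, 236.7], [0.0, 0.0, 1.0]] [[0.973, -0.098, 0.207, 264.924], [-0.228, -0.482, 0.846, -946.957], [0.016, -0.87, -0.492, 614.565], [0.0, 0.0, 0.0, 1.0]]
[[0.0, -0.961, -0.277, 70.226], [1.0, 0.0, 0.001, 0.355], [-0.001, -0.277, 0.961, -142.87], [0.0, 0.0, 0.0, 1.0]] [[370.60274749   0.         315.03335579]
 [  0.         370.60274749 242.20459386]
 [  0.           0.           1.        ]]
```

View pics/top0.png

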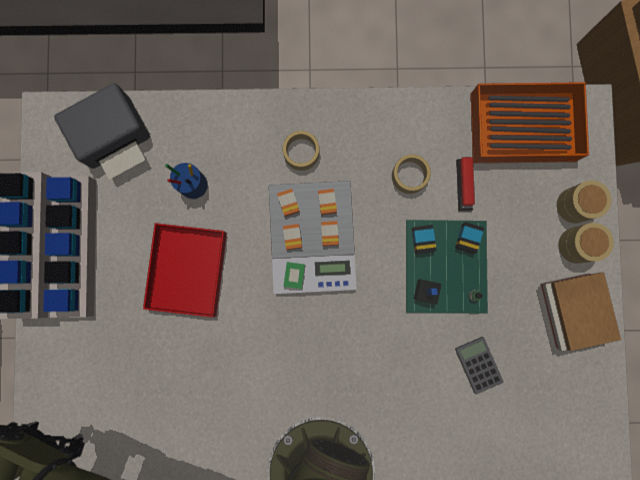

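View pics/side0.png

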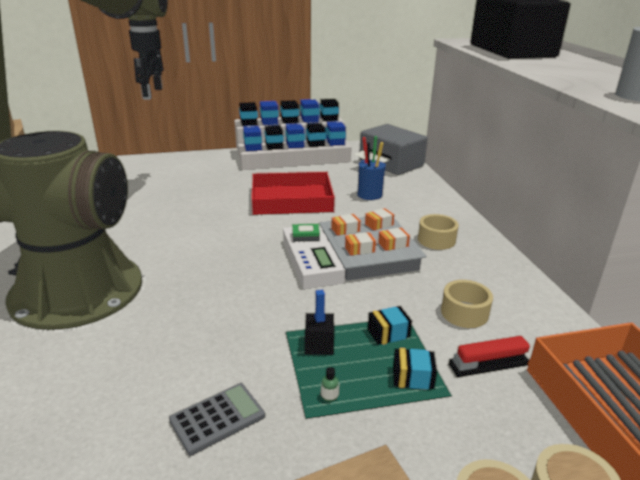

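Top view: four cartons on the pan at about (289,203), (328,202), (292,237) and (330,235), with the pad at (294,276). The basket is at (186,271), the stand at (428,292), the stock at (425,239) and (470,238), and the fluid at (475,296). The side view agrees. Next I'll go over the scale with the wrist camera for finer poses.

```bash
cat > h.py <<'E'
from bench import ctrl, viewer, ticket
import cv2, numpy as np
def cam(name):
    p=viewer.camera_params(name)
    if name!="wrist": return p["K"],np.array(p["T"])
    s=ctrl.sense();T=np.eye(4);T[:3,:3]=s["eef_rot"];T[:3,3]=s["eef_pos"]
    return p["K"],T@np.array(p["T_tool_cam"])
def shot(name,save=None):
    K,T=cam(name);im=viewer.snapshot(name)
    if save: cv2.imwrite(f"pics/{save}.png",im[:,:,::-1])
    return im,K,T
def p2w(uv,z,K,T):
    uv=np.atleast_2d(np.array(uv,float));r=np.c_[uv,np.ones(len(uv))]@np.linalg.inv(K).T@T[:3,:3].T
    return T[:3,3]+r*((z-T[2,3])/r[:,2])[:,None]
def w2p(P,K,T):
    c=(np.atleast_2d(P)-T[:3,3])@T[:3,:3];u=c@np.array(K).T;return u[:,:2]/u[:,2:]
def blobs(im,lo,hi,z,K,T,amin=30,close=5):
    "HSV colour blobs -> world centre, long-axis yaw(deg), size on plane z"
    m=cv2.inRange(cv2.cvtColor(im,cv2.COLOR_RGB2HSV),lo,hi)
    if close>1: m=cv2.morphologyEx(m,cv2.MORPH_CLOSE,np.ones((close,close)))
    out=[]
    for c in cv2.findContours(m,0,cv2.CHAIN_APPROX_NONE)[0]:
        if cv2.contourArea(c)<amin: continue
        w=p2w(c[:,0],z,K,T)[:,:2].astype(np.float32)
        b=cv2.boxPoints(cv2.minAreaRect(w));e=[b[1]-b[0],b[2]-b[1]];l=max(e,key=np.linalg.norm)
        out.append((np.round(b.mean(0),1).tolist(),round(float(np.degrees(np.arctan2(l[1],l[0]))+90)%180-90,1),
          np.round(sorted(map(np.linalg.norm,e)),0).tolist(),np.round(c[:,0].mean(0)).tolist()))
    return out
def go(x,y,z,yaw=None):
    "world target; yaw = direction of tool y axis (deg, mod 180). prints shifts in cm, turn deg"
    s=ctrl.sense();R=np.array(s["eef_rot"]);d=R.T@(np.array([x,y,z])-s["eef_pos"])/10
    t=0
    if yaw is not None:
        cur=np.degrees(np.arctan2(R[1,1],R[0,1]));t=-((yaw-cur+90)%180-90)
    print("shift cm",np.round(d,2),"turn",round(float(t),1),"q6",round(float(s["q"][5]),2))
E
python3 - <<'E'
from h import *
im,K,T=shot("top")
print("orange",*blobs(im,(5,120,120),(18,255,255),68,K,T,20,7),sep="\n")
print("green",*blobs(im,(50,100,60),(75,255,255),56,K,T,30,3),sep="\n")
print("cyan",*blobs(im,(92,120,100),(106,255,255),41,K,T,30,3),sep="\n")
print("red",*blobs(im,(0,150,80),(4,255,255),45,K,T,100,5),sep="\n")
print("pan px",p2w([[269,185],[351,181],[355,293],[273,296]],37,K,T).round())
print("stand",p2w([428,292],53,K,T).round())
go(420,10,330,90); go(350,-200,330,90)
E
```

```text
orange
([380.29998779296875, -627.0], 11.3, [118.0, 158.0], [587.0, 311.0])
([548.2000122070312, 60.29999923706055], -82.6, [22.0, 37.0], [293.0, 243.0])
([554.5, -27.5], -85.9, [22.0, 37.0], [330.0, 240.0])
([543.2000122070312, -653.7000122070312], -2.7, [61.0, 64.0], [594.0, 241.0])
([589.0999755859375, 65.9000015258789], -82.5, [7.0, 37.0], [290.0, 226.0])
([596.2999877929688, -24.399999618530273], 89.3, [7.0, 36.0], [329.0, 223.0])
([631.7000122070312, -23.799999237060547], -82.5, [22.0, 37.0], [328.0, 208.0])
([631.5999755859375, 66.9000015258789], -73.5, [21.0, 37.0], [290.0, 208.0])
([672.5, -18.200000762939453], -83.5, [7.0, 37.0], [326.0, 191.0])
([671.0, 78.80000305175781], -72.1, [7.0, 35.0], [285.0, 192.0])
([644.5999755859375, -654.0999755859375], -12.0, [62.0, 66.0], [592.0, 199.0])
([841.0, -519.2000122070312], -90.0, [180.0, 259.0], [533.0, 119.0])
([1038.0999755859375, -763.9000244140625], -3.1, [41.0, 193.0], [634.0, 35.0])
green
([472.8999938964844, 59.70000076293945], -8.6, [42.0, 57.0], [294.0, 275.0])
cyan
([566.0999755859375, -255.8000030517578], -83.6, [29.0, 47.0], [424.0, 235.0])
([567.5, -370.70001220703125], 72.3, [29.0, 47.0], [472.0, 234.0])
red
([490.0, 325.5], -7.2, [169.0, 208.0], [182.0, 269.0])
([697.5, -362.3999938964844], 0.5, [28.0, 116.0], [467.0, 181.0])
pan px [[694. 119.  37.]
 [701. -81.  37.]
 [429. -86.  37.]
 [424. 111.  37.]]
stand [[ 429. -259.   53.]]
shift cm [-39.99 -42.11  -9.88] turn -16.5 q6 -0.07
shift cm [-39.24 -64.23  -9.86] turn -16.5 q6 -0.07
```

```bash
cat >> h.py <<'E'
def plan(*calls):
    "calls: lists of (x,y,z,tool-y yaw); shifts of each call relative to the pose at that call's start"
    s=ctrl.sense();R=np.array(s["eef_rot"]);p=np.array(s["eef_pos"]);cur=np.degrees(np.arctan2(R[1,1],R[0,1]))
    for i,c in enumerate(calls):
        for x,y,z,yaw in c:
            t=-((yaw-cur+90)%180-90);a=np.radians(cur);Y=np.array([np.cos(a),np.sin(a),0]);Z=np.array([0,0,-1.]);X=np.cross(Y,Z)
            q=np.array([x,y,z],float);d=(q-p)/10;print(i,"x %.2f y %.2f z %.2f turn %.1f"%(d@X,d@Y,d@Z,t))
        p=q;cur-=t
def B(a,b,z): return (490+.992*a+.125*b,325.5-.125*a+.992*b,z,82.8)
E
python3 - <<'E'
from h import *
plan([(473,60,110,81.4)],[(473,60,33,81.4),(473,60,120,81.4)],[B(-64,33,120),B(-64,33,11)])
E
```

```text
0 x -43.65 y -35.80 z 12.09 turn -7.9
1 x 0.00 y 0.00 z 7.70 turn -0.0
1 x 0.00 y 0.00 z -1.00 turn -0.0
2 x 8.77 y 29.65 z 0.00 turn -1.4
2 x 8.77 y 29.65 z 10.90 turn -1.4
```

Emit:
apply_moves(rows=[{"grip":0,"x":-4.4,"y":-3.6,"z":1,"turn":-8},{"grip":0,"x":-43.65,"y":-35.8,"z":4,"turn":-7.9},{"grip":0,"x":-43.65,"y":-35.8,"z":4,"turn":-7.9},{"grip":0,"x":-43.65,"y":-35.8,"z":4,"turn":-7.9},{"grip":0,"x":-43.65,"y":-35.8,"z":4,"turn":-7.9},{"grip":0,"x":-43.65,"y":-35.8,"z":4,"turn":-7.9},{"grip":0,"x":-43.65,"y":-35.8,"z":4,"turn":-7.9},{"grip":0,"x":-43.65,"y":-35.8,"z":4,"turn":-7.9},{"grip":0,"x":-43.65,"y":-35.8,"z":4,"turn":-7.9},{"grip":0,"x":-43.65,"y":-35.8,"z":4,"turn":-7.9}])

```text
t: 1.15
eef_pos: [436.7, 112.9, 195.3]
eef_rot: [[-0.989, 0.149, 0.0], [0.149, 0.989, 0.0], [-0.0, 0.0, -1.0]]
wrist_force: [-0.4, 0.7, 0.5]
finger_gap: 85.5
finger_force: 0.0
```

Run:
```python
from h import *
im,K,T=shot("wrist","w1")
print(ctrl.sense()["eef_pos"])
print("orange",*blobs(im,(5,120,120),(18,255,255),68,K,T,60,7),sep="\n")
print("green",*blobs(im,(50,100,60),(75,255,255),56,K,T,60,3),sep="\n")
plan([(473,60,110,81.4)])
```

```text
[439.50953654 108.05805583 194.76545861]
orange
([588.5, 65.30000305175781], -82.2, [9.0, 38.0], [287.0, 407.0])
([561.2999877929688, -13.300000190734863], -85.6, [7.0, 10.0], [191.0, 393.0])
([547.5999755859375, 60.0], -82.5, [22.0, 38.0], [272.0, 368.0])
green
([472.0, 59.70000076293945], -8.3, [44.0, 62.0], [256.0, 279.0])
0 x -4.05 y -4.24 z 8.48 turn -0.2
```

View pics/w1.png

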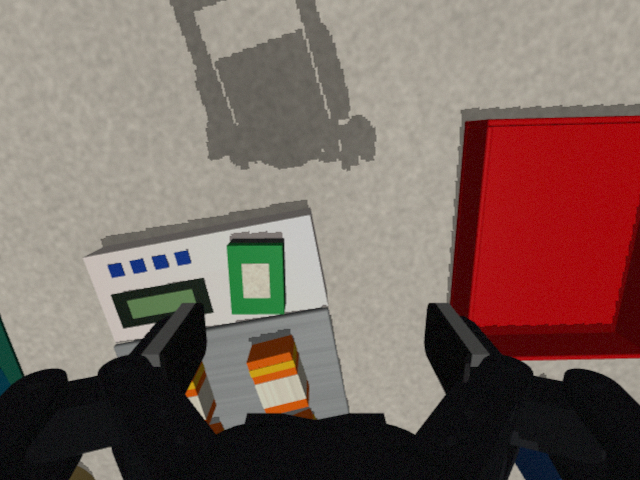

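The wrist view confirms the pad at (256,279), which gives (472,60), and the near carton at (275,380). Both agree with the top camera to about 1 mm.

Emit:
apply_moves(rows=[{"grip":0,"x":-4.0,"y":-4.2,"z":0,"turn":0},{"grip":0,"x":-4.0,"y":-4.2,"z":4,"turn":0},{"grip":0,"x":-4.0,"y":-4.2,"z":7,"turn":0},{"grip":0,"x":-4.0,"y":-4.2,"z":7,"turn":0},{"grip":0,"x":-4.0,"y":-4.2,"z":7,"turn":0}])

```text
t: 1.7
eef_pos: [469.3, 67.6, 126.0]
eef_rot: [[-0.989, 0.149, -0.0], [0.149, 0.989, -0.0], [0.0, -0.0, -1.0]]
wrist_force: [-0.5, -0.1, 0.8]
finger_gap: 85.1
finger_force: 0.0
```

Run:
```python
from h import *
plan([(472.5,60,33,81.5),(472.5,60,120,81.5)],[B(-64,33,120),B(-64,33,11)],[(565,63,120,97.8),(565,63,40,97.8)])
```

```text
0 x -0.43 y -0.71 z 9.30 turn -0.1
0 x -0.43 y -0.71 z 0.60 turn -0.1
1 x 8.67 y 29.67 z 0.00 turn -1.3
1 x 8.67 y 29.67 z 10.90 turn -1.3
2 x -17.13 y -28.40 z -10.90 turn -15.0
2 x -17.13 y -28.40 z -2.90 turn -15.0
```

Emit:
apply_moves(rows=[{"grip":0,"x":-0.4,"y":-0.7,"z":4,"turn":0},{"grip":0,"x":-0.4,"y":-0.7,"z":7.5,"turn":0},{"grip":0,"x":-0.4,"y":-0.7,"z":9.3,"turn":0},{"grip":0,"x":-0.4,"y":-0.7,"z":9.3,"turn":0},{"grip":1,"x":-0.4,"y":-0.7,"z":9.3,"turn":0},{"grip":1,"x":-0.4,"y":-0.7,"z":9.3,"turn":0},{"grip":1,"x":-0.4,"y":-0.7,"z":9.3,"turn":0},{"grip":1,"x":-0.4,"y":-0.7,"z":9.3,"turn":0},{"grip":1,"x":-0.4,"y":-0.7,"z":9.3,"turn":0},{"grip":1,"x":-0.4,"y":-0.7,"z":9.3,"turn":0}])

```text
t: 2.7
eef_pos: [473.0, 60.1, 34.0]
eef_rot: [[-0.989, 0.149, 0.003], [0.149, 0.989, 0.0], [-0.002, 0.001, -1.0]]
wrist_force: [-3.5, 1.2, 12.1]
finger_gap: 42.6
finger_force: 61.2
```

Emit:
apply_moves(rows=[{"grip":1,"x":0,"y":0,"z":-4,"turn":0},{"grip":1,"x":0,"y":0,"z":-8.5,"turn":0},{"grip":1,"x":3,"y":4,"z":-8.5,"turn":-1},{"grip":1,"x":8.7,"y":29.7,"z":-8.5,"turn":-1.3},{"grip":1,"x":8.7,"y":29.7,"z":-8.5,"turn":-1.3},{"grip":1,"x":8.7,"y":29.7,"z":-8.5,"turn":-1.3},{"grip":1,"x":8.7,"y":29.7,"z":-8.5,"turn":-1.3},{"grip":1,"x":8.7,"y":29.7,"z":-8.5,"turn":-1.3},{"grip":1,"x":8.7,"y":29.7,"z":-8.5,"turn":-1.3},{"grip":1,"x":8.7,"y":29.7,"z":-8.5,"turn":-1.3}])

```text
t: 3.7
eef_pos: [429.9, 368.1, 117.6]
eef_rot: [[-0.992, 0.124, 0.0], [0.124, 0.992, 0.0], [-0.0, 0.0, -1.0]]
wrist_force: [0.8, -0.6, -1.2]
finger_gap: 42.8
finger_force: 61.9
```

Emit:
apply_moves(rows=[{"grip":1,"x":0,"y":0,"z":4},{"grip":1,"x":0,"y":0,"z":8},{"grip":1,"x":0,"y":0,"z":10.2},{"grip":1,"x":0,"y":0,"z":10.2},{"grip":0.35,"x":0,"y":0,"z":10.2},{"grip":0.35,"x":0,"y":0,"z":10.2},{"grip":0.35,"x":0,"y":0,"z":10.2},{"grip":0.35,"x":0,"y":0,"z":5},{"grip":0.35,"x":0,"y":0,"z":0.5},{"grip":0,"x":0,"y":0,"z":0}])

```text
$.rows[0]: bad value
```

```bash
cat >> h.py <<'E'
def top():
    im,K,T=shot("top")
    print("orange",*[b for b in blobs(im,(5,120,120),(18,255,255),68,K,T,8,7) if b[0][1]>-250],sep="\n")
    print("green",*blobs(im,(50,100,60),(75,255,255),30,K,T,30,3),sep="\n")
    print("cyan",*blobs(im,(92,120,100),(106,255,255),41,K,T,30,3),sep="\n")
E
python3 - <<'E'
from h import *
top()
plan([(565,63,120,97.8),(565,63,41,97.8)],[B(-64,-33,120),B(-64,-33,11)])
E
```

```text
orange
([548.0, 60.20000076293945], -82.6, [22.0, 37.0], [293.0, 243.0])
([554.5, -27.5], -85.9, [22.0, 37.0], [330.0, 240.0])
([589.0999755859375, 65.9000015258789], -82.5, [7.0, 37.0], [290.0, 226.0])
([596.2999877929688, -24.399999618530273], 89.3, [7.0, 36.0], [329.0, 223.0])
([631.5, -23.799999237060547], -82.5, [22.0, 37.0], [328.0, 208.0])
([631.7000122070312, 66.9000015258789], -72.3, [22.0, 37.0], [290.0, 208.0])
([672.5999755859375, -18.399999618530273], -83.5, [7.0, 36.0], [326.0, 191.0])
([670.7000122070312, 78.5999984741211], -72.1, [6.0, 35.0], [285.0, 192.0])
green
([451.70001220703125, 388.79998779296875], 81.2, [17.0, 30.0], [159.0, 285.0])
cyan
([565.9000244140625, -255.6999969482422], -83.6, [30.0, 48.0], [424.0, 235.0])
([567.5, -370.70001220703125], 72.4, [30.0, 47.0], [472.0, 234.0])
0 x -17.19 y -28.44 z -0.25 turn -15.0
0 x -17.19 y -28.44 z 7.65 turn -15.0
1 x 10.90 y 25.49 z -7.90 turn 15.0
1 x 10.90 y 25.49 z 3.00 turn 15.0
```

All five keys are needed in every row.

Emit:
apply_moves(rows=[{"grip":1,"x":0,"y":0,"z":4,"turn":0},{"grip":1,"x":0,"y":0,"z":8,"turn":0},{"grip":1,"x":0,"y":0,"z":10.2,"turn":0},{"grip":1,"x":0,"y":0,"z":10.2,"turn":0},{"grip":0.35,"x":0,"y":0,"z":10.2,"turn":0},{"grip":0.35,"x":0,"y":0,"z":10.2,"turn":0},{"grip":0.35,"x":0,"y":0,"z":10.2,"turn":0},{"grip":0.35,"x":0,"y":0,"z":5.5,"turn":0},{"grip":0.35,"x":0,"y":0,"z":0.5,"turn":0},{"grip":0,"x":0,"y":0,"z":0,"turn":0}])

```text
t: 4.75
eef_pos: [432.6, 368.2, 124.4]
eef_rot: [[-0.992, 0.127, 0.009], [0.127, 0.992, 0.006], [-0.008, 0.007, -1.0]]
wrist_force: [0.1, 0.6, -1.3]
finger_gap: 68.4
finger_force: 0.0
```

Emit:
apply_moves(rows=[{"grip":0,"x":-17.2,"y":-28.4,"z":0,"turn":-15},{"grip":0,"x":-17.2,"y":-28.4,"z":0,"turn":-15},{"grip":0,"x":-17.2,"y":-28.4,"z":0,"turn":-15},{"grip":0,"x":-17.2,"y":-28.4,"z":0,"turn":-15},{"grip":0,"x":-17.2,"y":-28.4,"z":0,"turn":-15},{"grip":0,"x":-17.2,"y":-28.4,"z":0,"turn":-15},{"grip":0,"x":-17.2,"y":-28.4,"z":0,"turn":-15},{"grip":0,"x":-17.2,"y":-28.4,"z":0,"turn":-15},{"grip":0,"x":-17.2,"y":-28.4,"z":0,"turn":-15},{"grip":0,"x":-17.2,"y":-28.4,"z":1.5,"turn":-15}])

```text
t: 5.75
eef_pos: [565.7, 63.9, 103.7]
eef_rot: [[-0.991, -0.135, 0.004], [-0.135, 0.991, 0.0], [-0.004, -0.0, -1.0]]
wrist_force: [-0.5, 0.7, -0.6]
finger_gap: 85.4
finger_force: 0.0
```

Run:
```python
from h import *
im,K,T=shot("top")
print("green",*blobs(im,(50,100,60),(75,255,255),27,K,T,30,3),sep="\n")
plan([(565,63,41,97.8)],[(565,63,120,97.8),B(-64,-33,120),B(-64,-33,11)])
```

```text
green
([431.0, 365.8999938964844], -7.8, [44.0, 58.0], [168.0, 294.0])
0 x -0.08 y -0.12 z 5.88 turn -0.0
1 x 0.00 y 0.00 z -7.90 turn -0.0
1 x 10.90 y 25.49 z -7.90 turn 15.0
1 x 10.90 y 25.49 z 3.00 turn 15.0
```

Emit:
apply_moves(rows=[{"grip":0,"x":0,"y":0,"z":4,"turn":0},{"grip":0,"x":0,"y":0,"z":5.8,"turn":0},{"grip":0,"x":0,"y":0,"z":5.8,"turn":0},{"grip":1,"x":0,"y":0,"z":5.8,"turn":0},{"grip":1,"x":0,"y":0,"z":5.8,"turn":0},{"grip":1,"x":0,"y":0,"z":5.8,"turn":0},{"grip":1,"x":0,"y":0,"z":5.8,"turn":0},{"grip":1,"x":0,"y":0,"z":5.8,"turn":0},{"grip":1,"x":0,"y":0,"z":2,"turn":0},{"grip":1,"x":0,"y":0,"z":-2,"turn":0}])

```text
t: 6.8
eef_pos: [564.4, 63.0, 122.8]
eef_rot: [[-0.991, -0.134, -0.002], [-0.134, 0.991, -0.0], [0.002, 0.0, -1.0]]
wrist_force: [0.3, 1.4, -0.3]
finger_gap: 37.0
finger_force: 60.4
```

Emit:
apply_moves(rows=[{"grip":1,"x":10.9,"y":25.5,"z":0,"turn":15},{"grip":1,"x":10.9,"y":25.5,"z":0,"turn":15},{"grip":1,"x":10.9,"y":25.5,"z":0,"turn":15},{"grip":1,"x":10.9,"y":25.5,"z":0,"turn":15},{"grip":1,"x":10.9,"y":25.5,"z":0,"turn":15},{"grip":1,"x":10.9,"y":25.5,"z":0,"turn":15},{"grip":1,"x":10.9,"y":25.5,"z":0,"turn":15},{"grip":1,"x":10.9,"y":25.5,"z":4,"turn":15},{"grip":1,"x":10.9,"y":25.5,"z":6,"turn":15},{"grip":1,"x":10.9,"y":25.5,"z":6,"turn":15}])

```text
t: 7.8
eef_pos: [421.9, 300.0, 60.2]
eef_rot: [[-0.992, 0.127, -0.004], [0.127, 0.992, -0.002], [0.003, -0.003, -1.0]]
wrist_force: [-0.0, 0.4, -1.3]
finger_gap: 36.8
finger_force: 60.4
```

Run:
```python
from h import *
plan([B(-64,-33,12),B(-64,-33,115)],[(571.5,-26,115,94.2),(571.5,-26,41,94.2)],[(571.5,-26,115,94.2),B(0,33,115),B(0,33,12)])
```

```text
0 x -0.04 y 0.09 z 4.82 turn -0.1
0 x -0.04 y 0.09 z -5.48 turn -0.1
1 x -18.89 y -30.55 z 0.00 turn -11.4
1 x -18.89 y -30.55 z 7.40 turn -11.4
2 x 0.00 y 0.00 z -7.40 turn -0.0
2 x 4.90 y 38.89 z -7.40 turn 11.4
2 x 4.90 y 38.89 z 2.90 turn 11.4
```

Emit:
apply_moves(rows=[{"grip":1,"x":0,"y":0,"z":4.8,"turn":0},{"grip":1,"x":0,"y":0,"z":4.8,"turn":0},{"grip":0.4,"x":0,"y":0,"z":4.8,"turn":0},{"grip":0.4,"x":0,"y":0,"z":4.8,"turn":0},{"grip":0.4,"x":0,"y":0,"z":4.8,"turn":0},{"grip":0.4,"x":0,"y":0,"z":0,"turn":0},{"grip":0.4,"x":0,"y":0,"z":-5,"turn":0},{"grip":0,"x":0,"y":0,"z":-5.5,"turn":0}])

```text
t: 8.6
eef_pos: [424.9, 302.4, 124.0]
eef_rot: [[-0.992, 0.127, 0.008], [0.127, 0.992, 0.005], [-0.008, 0.006, -1.0]]
wrist_force: [0.5, -0.1, -0.6]
finger_gap: 64.3
finger_force: 0.0
```

Emit:
apply_moves(rows=[{"grip":0,"x":-18.9,"y":-30.5,"z":0,"turn":-11.4},{"grip":0,"x":-18.9,"y":-30.5,"z":0,"turn":-11.4},{"grip":0,"x":-18.9,"y":-30.5,"z":0,"turn":-11.4},{"grip":0,"x":-18.9,"y":-30.5,"z":0,"turn":-11.4},{"grip":0,"x":-18.9,"y":-30.5,"z":0,"turn":-11.4},{"grip":0,"x":-18.9,"y":-30.5,"z":0,"turn":-11.4},{"grip":0,"x":-18.9,"y":-30.5,"z":0,"turn":-11.4},{"grip":0,"x":-18.9,"y":-30.5,"z":0,"turn":-11.4},{"grip":0,"x":-18.9,"y":-30.5,"z":1.5,"turn":-11.4},{"grip":0,"x":-18.9,"y":-30.5,"z":1.5,"turn":-11.4}])

```text
t: 9.6
eef_pos: [570.2, -24.6, 100.3]
eef_rot: [[-0.997, -0.072, -0.003], [-0.072, 0.997, 0.001], [0.003, 0.001, -1.0]]
wrist_force: [-0.3, 0.4, -0.2]
finger_gap: 85.2
finger_force: 0.0
```

Run:
```python
from h import *
top()
plan([(571.5,-26,42,94.2),(571.5,-26,115,94.2)],[B(0,33,115),B(0,33,12)])
```

```text
orange
([405.5, 297.29998779296875], 83.0, [22.0, 38.0], [193.0, 305.0])
([446.29998779296875, 291.0], 82.2, [9.0, 36.0], [195.0, 287.0])
([631.7000122070312, 66.9000015258789], -72.3, [22.0, 37.0], [290.0, 208.0])
([672.5999755859375, -18.399999618530273], -82.5, [7.0, 36.0], [326.0, 191.0])
([671.0, 78.80000305175781], -72.1, [7.0, 35.0], [285.0, 192.0])
green
([431.0, 365.1000061035156], -7.8, [44.0, 58.0], [168.0, 294.0])
cyan
([566.0, -255.89999389648438], -83.6, [30.0, 48.0], [424.0, 235.0])
([567.5999755859375, -370.6000061035156], 72.3, [30.0, 47.0], [472.0, 234.0])
0 x -0.09 y -0.19 z 5.92 turn -0.0
0 x -0.09 y -0.19 z -1.38 turn -0.0
1 x 4.90 y 38.89 z 0.00 turn 11.4
1 x 4.90 y 38.89 z 10.30 turn 11.4
```

Emit:
apply_moves(rows=[{"grip":0,"x":-0.1,"y":-0.2,"z":4,"turn":0},{"grip":0,"x":-0.1,"y":-0.2,"z":5.9,"turn":0},{"grip":0,"x":-0.1,"y":-0.2,"z":5.9,"turn":0},{"grip":1,"x":-0.1,"y":-0.2,"z":5.9,"turn":0},{"grip":1,"x":-0.1,"y":-0.2,"z":5.9,"turn":0},{"grip":1,"x":-0.1,"y":-0.2,"z":5.9,"turn":0},{"grip":1,"x":-0.1,"y":-0.2,"z":5.9,"turn":0},{"grip":1,"x":-0.1,"y":-0.2,"z":5.9,"turn":0},{"grip":1,"x":-0.1,"y":-0.2,"z":2,"turn":0},{"grip":1,"x":-0.1,"y":-0.2,"z":-2,"turn":0}])

```text
t: 10.65
eef_pos: [572.1, -27.3, 123.0]
eef_rot: [[-0.997, -0.072, -0.002], [-0.072, 0.997, 0.0], [0.002, 0.0, -1.0]]
wrist_force: [0.1, 0.4, -1.1]
finger_gap: 36.8
finger_force: 60.4
```

Emit:
apply_moves(rows=[{"grip":1,"x":4.9,"y":38.9,"z":0,"turn":11.4},{"grip":1,"x":4.9,"y":38.9,"z":0,"turn":11.4},{"grip":1,"x":4.9,"y":38.9,"z":0,"turn":11.4},{"grip":1,"x":4.9,"y":38.9,"z":0,"turn":11.4},{"grip":1,"x":4.9,"y":38.9,"z":0,"turn":11.4},{"grip":1,"x":4.9,"y":38.9,"z":0,"turn":11.4},{"grip":1,"x":4.9,"y":38.9,"z":0,"turn":11.4},{"grip":1,"x":4.9,"y":38.9,"z":0,"turn":11.4},{"grip":1,"x":4.9,"y":38.9,"z":4,"turn":11.4},{"grip":1,"x":4.9,"y":38.9,"z":6,"turn":11.4}])

```text
t: 11.65
eef_pos: [494.6, 358.1, 60.2]
eef_rot: [[-0.992, 0.125, -0.001], [0.125, 0.992, -0.001], [0.001, -0.001, -1.0]]
wrist_force: [-0.4, -0.4, -2.0]
finger_gap: 37.1
finger_force: 60.5
```

Run:
```python
from h import *
plan([B(0,33,12),B(0,33,115)],[(648,-21.5,115,97.8),(648,-21.5,41,97.8)])
```

```text
0 x 0.04 y 0.01 z 4.82 turn 0.0
0 x 0.04 y 0.01 z -5.48 turn 0.0
1 x -20.03 y -35.75 z 0.00 turn -15.0
1 x -20.03 y -35.75 z 7.40 turn -15.0
```

Emit:
apply_moves(rows=[{"grip":1,"x":0,"y":0,"z":4.8,"turn":0},{"grip":1,"x":0,"y":0,"z":4.8,"turn":0},{"grip":0.4,"x":0,"y":0,"z":4.8,"turn":0},{"grip":0.4,"x":0,"y":0,"z":4.8,"turn":0},{"grip":0.4,"x":0,"y":0,"z":4.8,"turn":0},{"grip":0.4,"x":0,"y":0,"z":0,"turn":0},{"grip":0.4,"x":0,"y":0,"z":-5,"turn":0},{"grip":0,"x":0,"y":0,"z":-5.5,"turn":0}])

```text
t: 12.45
eef_pos: [498.2, 358.5, 125.0]
eef_rot: [[-0.992, 0.127, 0.009], [0.127, 0.992, 0.006], [-0.008, 0.007, -1.0]]
wrist_force: [0.3, 0.5, -0.6]
finger_gap: 64.4
finger_force: 0.0
```

Emit:
apply_moves(rows=[{"grip":0,"x":-20,"y":-35.7,"z":0,"turn":-15},{"grip":0,"x":-20,"y":-35.7,"z":0,"turn":-15},{"grip":0,"x":-20,"y":-35.7,"z":0,"turn":-15},{"grip":0,"x":-20,"y":-35.7,"z":0,"turn":-15},{"grip":0,"x":-20,"y":-35.7,"z":0,"turn":-15},{"grip":0,"x":-20,"y":-35.7,"z":0,"turn":-15},{"grip":0,"x":-20,"y":-35.7,"z":0,"turn":-15},{"grip":0,"x":-20,"y":-35.7,"z":0,"turn":-15},{"grip":0,"x":-20,"y":-35.7,"z":0,"turn":-15},{"grip":0,"x":-20,"y":-35.7,"z":0,"turn":-15}])

```text
t: 13.45
eef_pos: [649.3, -24.1, 117.6]
eef_rot: [[-0.991, -0.131, 0.001], [-0.131, 0.991, -0.0], [-0.001, -0.0, -1.0]]
wrist_force: [0.2, 0.9, 0.5]
finger_gap: 84.9
finger_force: 0.0
```

Run:
```python
from h import *
top()
plan([(648,-21.5,42,97.8),(648,-21.5,120,97.8)],[B(0,-33,120),B(0,-33,12)])
```

```text
orange
([405.5, 297.29998779296875], 83.0, [22.0, 38.0], [193.0, 305.0])
([446.5, 291.0], 82.2, [9.0, 36.0], [195.0, 287.0])
([475.20001220703125, 351.29998779296875], 89.3, [26.0, 38.0], [169.0, 276.0])
([516.7999877929688, 345.6000061035156], 82.2, [9.0, 37.0], [173.0, 258.0])
([630.7999877929688, 68.4000015258789], -73.9, [22.0, 34.0], [289.0, 208.0])
([671.0, 78.80000305175781], -72.1, [7.0, 35.0], [285.0, 192.0])
green
([431.20001220703125, 365.1000061035156], -7.7, [44.0, 59.0], [168.0, 294.0])
cyan
([565.9000244140625, -255.6999969482422], -83.6, [30.0, 48.0], [424.0, 235.0])
([567.5999755859375, -370.6000061035156], 72.3, [30.0, 47.0], [472.0, 234.0])
0 x 0.08 y 0.10 z 7.55 turn -0.2
0 x 0.08 y 0.10 z -0.25 turn -0.2
1 x 11.80 y 33.34 z 0.00 turn 15.0
1 x 11.80 y 33.34 z 10.80 turn 15.0
```

Emit:
apply_moves(rows=[{"grip":0,"x":0.1,"y":0.1,"z":4,"turn":0},{"grip":0,"x":0.1,"y":0.1,"z":7.5,"turn":0},{"grip":0,"x":0.1,"y":0.1,"z":7.5,"turn":0},{"grip":1,"x":0.1,"y":0.1,"z":7.5,"turn":0},{"grip":1,"x":0.1,"y":0.1,"z":7.5,"turn":0},{"grip":1,"x":0.1,"y":0.1,"z":7.5,"turn":0},{"grip":1,"x":0.1,"y":0.1,"z":7.5,"turn":0},{"grip":1,"x":0.1,"y":0.1,"z":7.5,"turn":0},{"grip":1,"x":0.1,"y":0.1,"z":4,"turn":0},{"grip":1,"x":0.1,"y":0.1,"z":-0.3,"turn":0}])

```text
t: 14.5
eef_pos: [647.1, -21.4, 120.4]
eef_rot: [[-0.991, -0.134, -0.003], [-0.134, 0.991, 0.0], [0.003, 0.001, -1.0]]
wrist_force: [0.9, 0.6, 0.6]
finger_gap: 36.9
finger_force: 60.2
```

Emit:
apply_moves(rows=[{"grip":1,"x":11.8,"y":33.3,"z":0,"turn":15},{"grip":1,"x":11.8,"y":33.3,"z":0,"turn":15},{"grip":1,"x":11.8,"y":33.3,"z":0,"turn":15},{"grip":1,"x":11.8,"y":33.3,"z":0,"turn":15},{"grip":1,"x":11.8,"y":33.3,"z":0,"turn":15},{"grip":1,"x":11.8,"y":33.3,"z":0,"turn":15},{"grip":1,"x":11.8,"y":33.3,"z":0,"turn":15},{"grip":1,"x":11.8,"y":33.3,"z":0,"turn":15},{"grip":1,"x":11.8,"y":33.3,"z":4,"turn":15},{"grip":1,"x":11.8,"y":33.3,"z":6,"turn":15}])

```text
t: 15.5
eef_pos: [485.7, 292.6, 59.0]
eef_rot: [[-0.992, 0.126, -0.0], [0.126, 0.992, -0.0], [0.0, -0.0, -1.0]]
wrist_force: [-0.6, -0.2, -0.8]
finger_gap: 37.2
finger_force: 60.3
```

Run:
```python
from h import *
plan([B(0,-33,12),B(0,-33,115)],[(648,72,115,106.8),(648,72,42,106.8)])
```

```text
0 x -0.01 y 0.02 z 4.70 turn -0.0
0 x -0.01 y 0.02 z -5.60 turn -0.0
1 x -18.85 y -19.87 z 0.00 turn -24.0
1 x -18.85 y -19.87 z 7.30 turn -24.0
```

Emit:
apply_moves(rows=[{"grip":1,"x":0,"y":0,"z":4.7,"turn":0},{"grip":1,"x":0,"y":0,"z":4.7,"turn":0},{"grip":0.4,"x":0,"y":0,"z":4.7,"turn":0},{"grip":0.4,"x":0,"y":0,"z":4.7,"turn":0},{"grip":0.4,"x":0,"y":0,"z":4.7,"turn":0},{"grip":0.4,"x":0,"y":0,"z":0,"turn":0},{"grip":0.4,"x":0,"y":0,"z":-5,"turn":0},{"grip":0,"x":0,"y":0,"z":-5.6,"turn":0}])

```text
t: 16.3
eef_pos: [488.5, 293.8, 123.2]
eef_rot: [[-0.992, 0.127, 0.009], [0.127, 0.992, 0.005], [-0.008, 0.006, -1.0]]
wrist_force: [-0.4, -0.5, -1.0]
finger_gap: 64.3
finger_force: 0.0
```

Emit:
apply_moves(rows=[{"grip":0,"x":-18.8,"y":-19.9,"z":0,"turn":-24},{"grip":0,"x":-18.8,"y":-19.9,"z":0,"turn":-24},{"grip":0,"x":-18.8,"y":-19.9,"z":0,"turn":-24},{"grip":0,"x":-18.8,"y":-19.9,"z":0,"turn":-24},{"grip":0,"x":-18.8,"y":-19.9,"z":0,"turn":-24},{"grip":0,"x":-18.8,"y":-19.9,"z":0,"turn":-24},{"grip":0,"x":-18.8,"y":-19.9,"z":0,"turn":-24},{"grip":0,"x":-18.8,"y":-19.9,"z":0,"turn":-24},{"grip":0,"x":-18.8,"y":-19.9,"z":0,"turn":-24}])

```text
t: 17.2
eef_pos: [647.1, 72.3, 116.6]
eef_rot: [[-0.958, -0.288, 0.0], [-0.288, 0.958, 0.0], [-0.0, 0.0, -1.0]]
wrist_force: [0.2, 0.3, -0.1]
finger_gap: 85.6
finger_force: 0.0
```

Run:
```python
from h import *
im,K,T=shot("top","top1")
print("orange",*[b for b in blobs(im,(5,120,120),(18,255,255),68,K,T,8,7) if b[0][1]>-250],sep="\n")
plan([(648,72,42,106.8),(648,72,120,106.8)],[B(64,-33,120),B(64,-33,12)])
```

```text
orange
([405.5, 297.29998779296875], 83.0, [22.0, 38.0], [193.0, 305.0])
([460.3999938964844, 290.3999938964844], 82.0, [37.0, 39.0], [196.0, 281.0])
([475.20001220703125, 351.29998779296875], 89.3, [26.0, 38.0], [169.0, 276.0])
([508.6000061035156, 283.0], 83.6, [8.0, 38.0], [199.0, 261.0])
([516.7999877929688, 345.6000061035156], 82.2, [9.0, 37.0], [173.0, 258.0])
0 x -0.07 y -0.07 z 7.46 turn -0.0
0 x -0.07 y -0.07 z -0.34 turn -0.0
1 x 3.29 y 23.22 z 0.00 turn 24.0
1 x 3.29 y 23.22 z 10.80 turn 24.0
```

Emit:
apply_moves(rows=[{"grip":0,"x":-0.1,"y":-0.1,"z":4,"turn":0},{"grip":0,"x":-0.1,"y":-0.1,"z":7.4,"turn":0},{"grip":0,"x":-0.1,"y":-0.1,"z":7.4,"turn":0},{"grip":1,"x":-0.1,"y":-0.1,"z":7.4,"turn":0},{"grip":1,"x":-0.1,"y":-0.1,"z":7.4,"turn":0},{"grip":1,"x":-0.1,"y":-0.1,"z":7.4,"turn":0},{"grip":1,"x":-0.1,"y":-0.1,"z":7.4,"turn":0},{"grip":1,"x":-0.1,"y":-0.1,"z":7.4,"turn":0},{"grip":1,"x":-0.1,"y":-0.1,"z":4,"turn":0},{"grip":1,"x":-0.1,"y":-0.1,"z":-0.3,"turn":0}])

```text
t: 18.25
eef_pos: [647.9, 70.7, 119.2]
eef_rot: [[-0.958, -0.287, -0.003], [-0.287, 0.958, -0.0], [0.003, 0.001, -1.0]]
wrist_force: [0.8, 0.6, 0.7]
finger_gap: 37.0
finger_force: 60.2
```

Emit:
apply_moves(rows=[{"grip":1,"x":3.3,"y":23.2,"z":0,"turn":24},{"grip":1,"x":3.3,"y":23.2,"z":0,"turn":24},{"grip":1,"x":3.3,"y":23.2,"z":0,"turn":24},{"grip":1,"x":3.3,"y":23.2,"z":0,"turn":24},{"grip":1,"x":3.3,"y":23.2,"z":0,"turn":24},{"grip":1,"x":3.3,"y":23.2,"z":0,"turn":24},{"grip":1,"x":3.3,"y":23.2,"z":0,"turn":24},{"grip":1,"x":3.3,"y":23.2,"z":4,"turn":24},{"grip":1,"x":3.3,"y":23.2,"z":6,"turn":24},{"grip":1,"x":3.3,"y":23.2,"z":6,"turn":24}])

```text
t: 19.25
eef_pos: [549.8, 281.7, 56.7]
eef_rot: [[-0.992, 0.128, -0.004], [0.128, 0.992, -0.002], [0.004, -0.003, -1.0]]
wrist_force: [0.3, -0.2, -1.4]
finger_gap: 36.7
finger_force: 60.3
```

Run:
```python
from h import *
plan([B(64,-33,12),B(64,-33,160)],[(410,10,250,92)],[(330,-260,250,90)])
```

```text
0 x 0.08 y 0.30 z 4.47 turn -0.2
0 x 0.08 y 0.30 z -10.33 turn -0.2
1 x 10.38 y -29.01 z -9.00 turn -9.2
2 x 8.94 y -26.70 z 0.00 turn 2.0
```

Emit:
apply_moves(rows=[{"grip":1,"x":0.1,"y":0.2,"z":4.4,"turn":0},{"grip":1,"x":0.1,"y":0.2,"z":4.4,"turn":0},{"grip":0.4,"x":0.1,"y":0.2,"z":4.4,"turn":0},{"grip":0.4,"x":0.1,"y":0.2,"z":4.4,"turn":0},{"grip":0.4,"x":0.1,"y":0.2,"z":4.4,"turn":0},{"grip":0.4,"x":0.1,"y":0.2,"z":0,"turn":0},{"grip":0.4,"x":0.1,"y":0.2,"z":-5,"turn":0},{"grip":0,"x":0.1,"y":0.2,"z":-10,"turn":0}])

```text
t: 20.05
eef_pos: [549.6, 285.4, 162.4]
eef_rot: [[-0.992, 0.127, 0.001], [0.127, 0.992, 0.0], [-0.001, 0.0, -1.0]]
wrist_force: [0.2, 0.1, -0.2]
finger_gap: 64.3
finger_force: 0.0
```

Emit:
apply_moves(rows=[{"grip":0,"x":3,"y":-23,"z":-5,"turn":-9},{"grip":0,"x":3,"y":-23,"z":-5,"turn":-9},{"grip":0,"x":3,"y":-23,"z":-5,"turn":-9},{"grip":0,"x":3,"y":-23,"z":-5,"turn":-9},{"grip":0,"x":3,"y":-23,"z":-5,"turn":-9},{"grip":0,"x":3,"y":-23,"z":-5,"turn":-9},{"grip":0,"x":3,"y":-23,"z":-5,"turn":-9},{"grip":0,"x":3,"y":-23,"z":-5,"turn":-9},{"grip":0,"x":3,"y":-23,"z":-5,"turn":-9}])

```text
t: 20.95
eef_pos: [490.9, 62.1, 209.2]
eef_rot: [[-1.0, -0.031, -0.0], [-0.031, 1.0, 0.0], [0.0, 0.0, -1.0]]
wrist_force: [-0.3, 0.7, 0.3]
finger_gap: 85.3
finger_force: 0.0
```

Run:
```python
from h import *
print(ctrl.sense()["eef_pos"])
im,K,T=shot("wrist","w2")
print("red",*blobs(im,(0,150,60),(6,255,255),30,K,T,20,3),sep="\n")
print("yellow",*blobs(im,(20,120,100),(35,255,255),34,K,T,20,3),sep="\n")
im,K,T=shot("top","top2")
print("orange",*[b for b in blobs(im,(5,120,120),(18,255,255),33,K,T,8,7) if b[0][1]>-250],sep="\n")
plan([(340,-255,200,90)])
```

```text
[490.86260459  62.14866127 209.20616407]
red
([473.5, 56.5], 1.8, [11.0, 12.0], [309.0, 198.0])
([489.5, 312.29998779296875], -7.1, [175.0, 219.0], [576.0, 207.0])
yellow
([530.2000122070312, 286.5], 83.7, [6.0, 39.0], [559.0, 268.0])
([474.79998779296875, 342.8999938964844], 1.8, [6.0, 6.0], [636.0, 211.0])
([469.0, 294.5], 82.4, [6.0, 39.0], [583.0, 202.0])
([473.8999938964844, 56.29999923706055], 1.8, [26.0, 26.0], [308.0, 199.0])
([405.1000061035156, 303.1000061035156], 82.8, [6.0, 39.0], [611.0, 125.0])
orange
([405.0, 305.1000061035156], 83.0, [22.0, 39.0], [193.0, 305.0])
([461.20001220703125, 298.0], 82.0, [38.0, 40.0], [196.0, 281.0])
([476.3999938964844, 360.5], 89.3, [27.0, 39.0], [169.0, 276.0])
([519.0999755859375, 354.6000061035156], 82.2, [9.0, 38.0], [173.0, 258.0])
([523.7999877929688, 289.29998779296875], 83.6, [35.0, 39.0], [199.0, 256.0])
([572.2000122070312, 284.20001220703125], 83.6, [9.0, 37.0], [202.0, 236.0])
0 x 16.06 y -31.21 z 0.90 turn 1.8
```

View pics/w2.png

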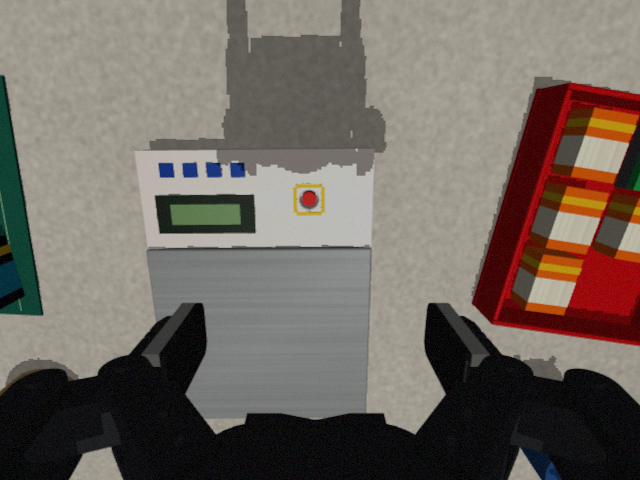

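View pics/top2.png

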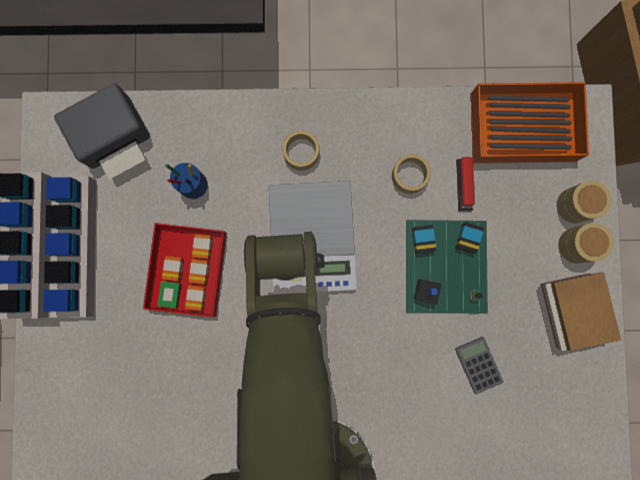

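The pan is clear. All four cartons and the pad are in the basket at around (160–210, 240–300). The red key is at (309,198) in the wrist view, which gives (473.7, 56.4), with scale yaw 1.8°. Next, the stand.

Emit:
apply_moves(rows=[{"grip":0,"x":5.5,"y":-31.5,"z":0,"turn":1.8},{"grip":0,"x":5.5,"y":-31.5,"z":0,"turn":1.8},{"grip":0,"x":5.5,"y":-31.5,"z":0,"turn":1.8},{"grip":0,"x":5.5,"y":-31.5,"z":0,"turn":1.8},{"grip":0,"x":5.5,"y":-31.5,"z":0,"turn":1.8},{"grip":0,"x":5.5,"y":-31.5,"z":0,"turn":1.8},{"grip":0,"x":5.5,"y":-31.5,"z":0,"turn":1.8},{"grip":0,"x":5.5,"y":-31.5,"z":0,"turn":1.8},{"grip":0,"x":5.5,"y":-31.5,"z":0,"turn":1.8},{"grip":0,"x":5.5,"y":-31.5,"z":0,"turn":1.8}])

```text
t: 22.05
eef_pos: [445.6, -254.1, 209.2]
eef_rot: [[-1.0, 0.0, -0.0], [0.0, 1.0, 0.0], [0.0, 0.0, -1.0]]
wrist_force: [1.1, 0.1, 1.3]
finger_gap: 85.1
finger_force: 0.0
```

Run:
```python
from h import *
print(ctrl.sense()["eef_pos"])
im,K,T=shot("wrist","w3")
for z in (115,53): print("blue",z,*blobs(im,(107,130,60),(130,255,255),z,K,T,20,3),sep="\n")
print("cyan",*blobs(im,(92,120,100),(104,255,255),41,K,T,60,3),sep="\n")
```

```text
[ 445.60603762 -254.08372438  209.23058258]
blue
115
([433.1000061035156, -112.19999694824219], -90.0, [7.0, 9.0], [530.0, 226.0])
([432.70001220703125, -97.19999694824219], -89.4, [8.0, 9.0], [553.0, 226.0])
([432.1000061035156, -82.19999694824219], -90.0, [8.0, 9.0], [576.0, 225.0])
([431.3999938964844, -67.30000305175781], -90.0, [8.0, 9.0], [598.0, 224.0])
([425.70001220703125, -261.70001220703125], 1.9, [14.0, 23.0], [303.0, 216.0])
blue
53
([448.1000061035156, -75.0999984741211], -90.0, [9.0, 11.0], [530.0, 226.0])
([447.70001220703125, -56.20000076293945], -89.4, [10.0, 11.0], [553.0, 226.0])
([446.8999938964844, -37.400001525878906], -90.0, [10.0, 11.0], [576.0, 225.0])
([446.0, -18.5], -90.0, [10.0, 11.0], [598.0, 224.0])
([438.79998779296875, -263.70001220703125], 1.9, [18.0, 29.0], [303.0, 216.0])
cyan
([572.7999877929688, -353.8999938964844], -14.9, [12.0, 30.0], [210.0, 350.0])
([565.2999877929688, -256.3999938964844], -83.7, [29.0, 47.0], [312.0, 343.0])
```

View pics/w3.png

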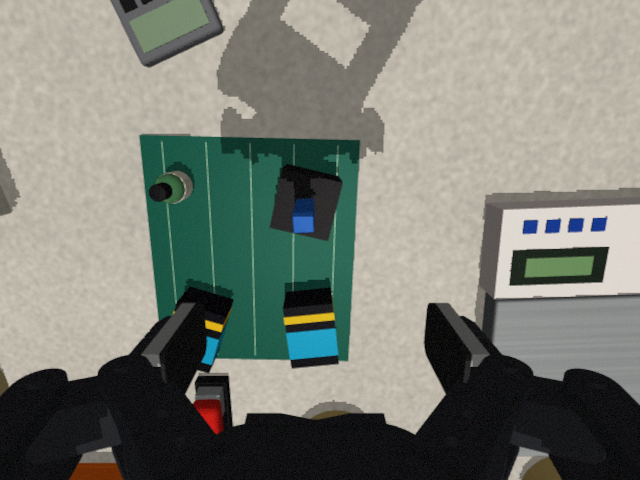

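The stylus top is at about (303,223) inside the stand at (306,202). The fluid is at (170,188) and the stock at (311,327) and (205,330). I'll isolate the top face of the stylus.

Run:
```python
from h import *
im=cv2.imread("pics/w3.png")[:,:,::-1].copy();K,T=cam("wrist")
hsv=cv2.cvtColor(im,cv2.COLOR_RGB2HSV);print(hsv[200:240:3,303].tolist())
for v in (150,180): print(*[b for b in blobs(im,(100,120,v),(130,255,255),115,K,T,40,1) if b[3][0]<400],sep="\n")
c=cv2.resize(im[150:260,240:370],None,fx=5,fy=5,interpolation=cv2.INTER_NEAREST);cv2.imwrite("pics/c3.png",c[:,:,::-1])
```

```text
[[108, 209, 78], [107, 211, 81], [110, 193, 82], [107, 222, 78], [108, 210, 90], [109, 203, 107], [108, 181, 190], [108, 190, 188], [109, 180, 193], [108, 183, 191], [108, 186, 189], [30, 6, 40], [80, 132, 106], [80, 133, 107]]
([431.79998779296875, -261.70001220703125], -90.0, [10.0, 12.0], [303.0, 224.0])
([431.3999938964844, -261.3999938964844], -90.0, [9.0, 12.0], [303.0, 224.0])
```

View pics/c3.png

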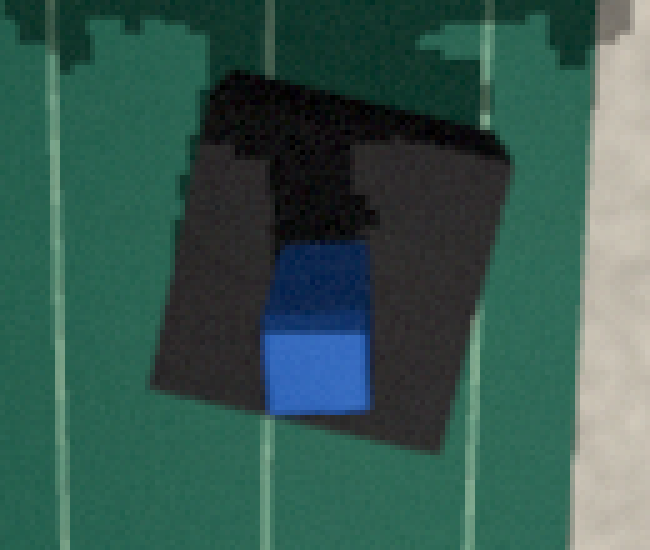

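Run:
```python
from h import *
K,T=cam("wrist");P=p2w([303.4,222.4],115,K,T)[0];print("stylus",P.round(1),"stand",p2w([306.2,204.8],53,K,T).round(1))
print(p2w([[292.8,214],[314,214],[314,232.4],[293.4,232.8]],115,K,T).round(1))
plan([(P[0],P[1],150,90),(P[0],P[1],67,90)])
```

```text
stylus [ 430.3 -261.2  115. ] stand [[ 430.  -260.7   53. ]]
[[ 424.7 -268.   115. ]
 [ 424.7 -254.2  115. ]
 [ 437.1 -254.2  115. ]
 [ 437.4 -267.8  115. ]]
0 x 1.53 y -0.71 z 5.93 turn 0.0
0 x 1.53 y -0.71 z 14.23 turn 0.0
```

Emit:
apply_moves(rows=[{"grip":0,"x":1.53,"y":-0.71,"z":3,"turn":0},{"grip":0,"x":1.53,"y":-0.71,"z":6,"turn":0},{"grip":0.3,"x":1.53,"y":-0.71,"z":9,"turn":0},{"grip":0.3,"x":1.53,"y":-0.71,"z":12,"turn":0},{"grip":0.3,"x":1.53,"y":-0.71,"z":14.2,"turn":0},{"grip":0.3,"x":1.53,"y":-0.71,"z":14.2,"turn":0},{"grip":0.3,"x":1.53,"y":-0.71,"z":14.2,"turn":0},{"grip":0.6,"x":1.53,"y":-0.71,"z":14.2,"turn":0},{"grip":0.6,"x":1.53,"y":-0.71,"z":14.2,"turn":0}])

```text
t: 23.0
eef_pos: [430.5, -262.5, 68.6]
eef_rot: [[-1.0, 0.001, 0.002], [0.001, 1.0, -0.001], [-0.002, -0.001, -1.0]]
wrist_force: [-0.3, -1.0, -0.2]
finger_gap: 34.5
finger_force: 0.0
```

Emit:
apply_moves(rows=[{"grip":1,"x":0,"y":0,"z":0,"turn":0},{"grip":1,"x":0,"y":0,"z":0,"turn":0},{"grip":1,"x":0,"y":0,"z":0,"turn":0},{"grip":1,"x":0,"y":0,"z":0,"turn":0},{"grip":1,"x":0,"y":0,"z":0,"turn":0}])

```text
t: 23.5
eef_pos: [430.2, -262.5, 68.1]
eef_rot: [[-1.0, 0.002, 0.001], [0.002, 1.0, -0.001], [-0.001, -0.001, -1.0]]
wrist_force: [-1.6, 0.8, 6.3]
finger_gap: 13.1
finger_force: 58.3
```

Run:
```python
from h import *
s=ctrl.sense();print(s["eef_pos"],s["finger_gap"],s["finger_force"],s["wrist_force"],s["moment"])
```

```text
[ 430.18213643 -262.51248822   68.07905591] 13.089317590763683 58.32801640033722 [-1.59925051  0.81502364  6.29780508] [0.23960682 0.22915291 0.01798015]
```

Emit:
apply_moves(rows=[{"grip":1,"x":0,"y":0,"z":-3,"turn":0},{"grip":1,"x":0,"y":0,"z":-7,"turn":0},{"grip":1,"x":0,"y":0,"z":-9,"turn":0},{"grip":1,"x":-1,"y":4,"z":-9,"turn":0},{"grip":1,"x":-2,"y":8.5,"z":-9,"turn":0},{"grip":1,"x":-3,"y":13,"z":-9,"turn":0},{"grip":1,"x":-4.35,"y":17.5,"z":-9,"turn":0},{"grip":1,"x":-4.35,"y":22,"z":-9,"turn":0},{"grip":1,"x":-4.35,"y":26,"z":-9,"turn":0},{"grip":1,"x":-4.35,"y":29,"z":-9,"turn":0}])

```text
t: 24.5
eef_pos: [473.6, 29.8, 157.6]
eef_rot: [[-1.0, 0.0, 0.0], [0.0, 1.0, 0.0], [-0.0, 0.0, -1.0]]
wrist_force: [0.6, -1.2, 0.1]
finger_gap: 13.3
finger_force: 58.6
```

Emit:
apply_moves(rows=[{"grip":1,"x":0,"y":1.5,"z":0,"turn":0},{"grip":1,"x":0,"y":2.8,"z":1.5,"turn":0},{"grip":1,"x":0,"y":2.8,"z":3,"turn":0},{"grip":1,"x":0,"y":2.8,"z":3.5,"turn":0},{"grip":1,"x":0,"y":2.8,"z":3.5,"turn":0},{"grip":1,"x":0,"y":2.8,"z":3.5,"turn":0}])

```text
t: 25.1
eef_pos: [474.2, 55.3, 122.9]
eef_rot: [[-1.0, 0.002, 0.001], [0.002, 1.0, 0.0], [-0.001, 0.0, -1.0]]
wrist_force: [-1.1, -0.7, -0.5]
finger_gap: 13.4
finger_force: 58.6
```

Run:
```python
from h import *
s=ctrl.sense();print(s["eef_pos"],s["finger_gap"],s["finger_force"])
im,K,T=shot("wrist")
print("red",*blobs(im,(0,150,60),(6,255,255),30,K,T,20,3),sep="\n")
p=np.array(s["eef_pos"]);print("expected tip px",w2p([p+[0,0,-60],p+[0,0,-55],p+[0,0,-15],[473.7,56.4,30]],K,T).round(1))
c=im[130:390,150:470];cv2.imwrite("pics/c4.png",cv2.resize(c,None,fx=2.3,fy=2.3)[:,:,::-1])
go(473.7,56.4,85)
```

```text
[474.21178297  55.34613004 122.92657212] 13.399100511856352 58.57893705368042
red
([473.79998779296875, 56.5], 89.9, [12.0, 12.0], [316.0, 244.0])
([497.8999938964844, 235.39999389648438], 13.6, [80.0, 234.0], [597.0, 265.0])
expected tip px [[314.1 261.5]
 [314.1 264.4]
 [314.  293.4]
 [315.8 244.5]]
shift cm [0.06 0.1  3.81] turn 0.0 q6 -1.53
```

View pics/c4.png

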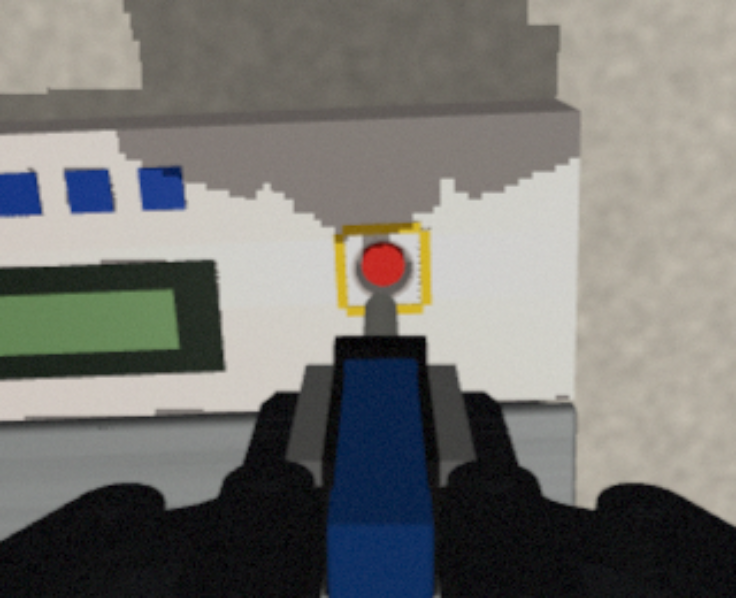

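The wrist crop shows the tip at (315,258) just behind the red key at (316,244), as the geometry predicts. Pressing now.

Emit:
apply_moves(rows=[{"grip":1,"x":0.05,"y":0.05,"z":1.5,"turn":0},{"grip":1,"x":0.05,"y":0.05,"z":2.6,"turn":0},{"grip":1,"x":0.05,"y":0.05,"z":3.3,"turn":0},{"grip":1,"x":0.05,"y":0.05,"z":3.8,"turn":0},{"grip":1,"x":0.05,"y":0.05,"z":3.8,"turn":0},{"grip":1,"x":0.05,"y":0.05,"z":3.8,"turn":0}])

```text
t: 25.75
eef_pos: [473.8, 56.0, 85.3]
eef_rot: [[-1.0, 0.002, 0.001], [0.002, 1.0, -0.0], [-0.001, -0.0, -1.0]]
wrist_force: [-4.8, -1.8, 13.4]
finger_gap: 13.1
finger_force: 60.5
```

Emit:
apply_moves(rows=[{"grip":1,"x":0,"y":0,"z":0,"turn":0},{"grip":1,"x":0,"y":0,"z":0,"turn":0},{"grip":1,"x":0,"y":0,"z":0,"turn":0},{"grip":1,"x":0,"y":0,"z":-2,"turn":0},{"grip":1,"x":0,"y":0,"z":-5,"turn":0},{"grip":1,"x":0,"y":0,"z":-7.5,"turn":0},{"grip":1,"x":0,"y":0,"z":-7.5,"turn":0},{"grip":1,"x":0,"y":0,"z":-7.5,"turn":0}])

```text
t: 26.55
eef_pos: [473.5, 56.1, 159.3]
eef_rot: [[-1.0, 0.002, 0.001], [0.002, 1.0, 0.0], [-0.001, 0.0, -1.0]]
wrist_force: [-0.1, -0.3, -0.7]
finger_gap: 13.0
finger_force: 58.5
```

Run:
```python
from h import *
s=ctrl.sense();print(s["eef_pos"])
im,K,T=shot("wrist","w5")
p=np.array(s["eef_pos"]);print(w2p([p+[0,0,-60],p+[0,2.5,-60],p+[-2.5,0,-60],p+[0,0,-15]],K,T).round(1))
cv2.imwrite("pics/c5.png",cv2.resize(im[200:360,220:420],None,fx=3.5,fy=3.5)[:,:,::-1])
plan([(430.2,-262,165,90),(430.2,-262,68,90)])
```

```text
[473.4567009   56.06734667 159.30680483]
[[314.1 261.5]
 [318.5 261.5]
 [314.1 257.4]
 [314.  293.4]]
0 x 4.24 y -31.81 z -0.63 turn -0.1
0 x 4.24 y -31.81 z 9.07 turn -0.1
```

View pics/c5.png

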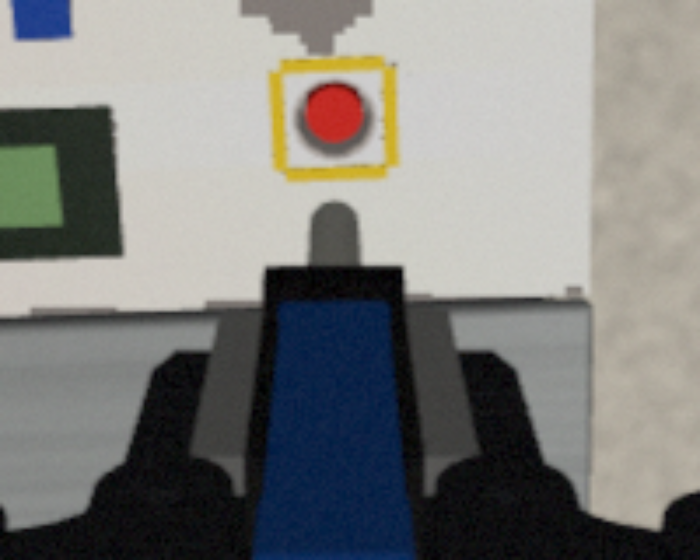

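The key is up again and the stylus hasn't moved in the grip (tip at (316,257)). Carrying it back.

Emit:
apply_moves(rows=[{"grip":1,"x":0.6,"y":-4,"z":-0.5,"turn":0},{"grip":1,"x":1.2,"y":-8.5,"z":-0.5,"turn":0},{"grip":1,"x":2,"y":-13,"z":-0.5,"turn":0},{"grip":1,"x":3,"y":-17.5,"z":-0.5,"turn":0},{"grip":1,"x":4,"y":-22,"z":-0.5,"turn":0},{"grip":1,"x":4.3,"y":-26.5,"z":-0.5,"turn":0},{"grip":1,"x":4.3,"y":-30,"z":-0.5,"turn":0},{"grip":1,"x":4.3,"y":-31.8,"z":0,"turn":0},{"grip":1,"x":4.3,"y":-31.8,"z":2,"turn":0},{"grip":1,"x":4.3,"y":-31.8,"z":3,"turn":0}])

```text
t: 27.6
eef_pos: [429.1, -261.3, 126.8]
eef_rot: [[-1.0, 0.002, -0.003], [0.002, 1.0, 0.002], [0.003, 0.002, -1.0]]
wrist_force: [0.4, -0.2, -0.3]
finger_gap: 13.1
finger_force: 58.7
```

Emit:
apply_moves(rows=[{"grip":1,"x":0,"y":0,"z":0,"turn":0},{"grip":1,"x":0,"y":0,"z":0,"turn":0},{"grip":1,"x":0,"y":0,"z":0,"turn":0}])

```text
t: 27.9
eef_pos: [430.3, -261.6, 130.0]
eef_rot: [[-1.0, 0.001, 0.001], [0.001, 1.0, -0.001], [-0.001, -0.001, -1.0]]
wrist_force: [-0.6, -0.5, -0.4]
finger_gap: 13.1
finger_force: 58.7
```

Run:
```python
from h import *
print(ctrl.sense()["eef_pos"]);plan([(430.2,-262,68.5,90)])
```

```text
[ 430.32204551 -261.55530324  129.96519543]
0 x 0.01 y -0.04 z 6.15 turn -0.0
```

Emit:
apply_moves(rows=[{"grip":1,"x":0,"y":-0.05,"z":1,"turn":0},{"grip":1,"x":0,"y":-0.05,"z":2,"turn":0},{"grip":1,"x":0,"y":-0.05,"z":3,"turn":0},{"grip":1,"x":0,"y":-0.05,"z":4,"turn":0},{"grip":1,"x":0,"y":-0.05,"z":5,"turn":0},{"grip":1,"x":0,"y":-0.05,"z":5.7,"turn":0},{"grip":1,"x":0,"y":-0.05,"z":6.1,"turn":0},{"grip":1,"x":0,"y":-0.05,"z":6.1,"turn":0},{"grip":1,"x":0,"y":-0.05,"z":6.1,"turn":0}])

```text
t: 28.8
eef_pos: [430.0, -262.4, 68.3]
eef_rot: [[-1.0, 0.002, 0.0], [0.002, 1.0, -0.0], [-0.0, -0.0, -1.0]]
wrist_force: [-0.4, 0.5, -0.7]
finger_gap: 13.1
finger_force: 58.5
```

Emit:
apply_moves(rows=[{"grip":0.5,"x":0,"y":0,"z":0,"turn":0},{"grip":0.5,"x":0,"y":0,"z":0,"turn":0},{"grip":0.5,"x":0,"y":0,"z":0,"turn":0},{"grip":0.5,"x":0,"y":0,"z":-3,"turn":0},{"grip":0.5,"x":0,"y":0,"z":-7,"turn":0},{"grip":0,"x":0,"y":0,"z":-11,"turn":0},{"grip":0,"x":-3,"y":-2,"z":-15,"turn":0},{"grip":0,"x":-8,"y":-4.5,"z":-18,"turn":0},{"grip":0,"x":-10,"y":-4.5,"z":-18,"turn":0},{"grip":0,"x":-10,"y":-4.5,"z":-18,"turn":0}])

```text
t: 29.8
eef_pos: [532.4, -308.0, 248.7]
eef_rot: [[-1.0, 0.001, 0.002], [0.001, 1.0, -0.001], [-0.002, -0.001, -1.0]]
wrist_force: [0.5, 0.9, -0.3]
finger_gap: 85.8
finger_force: 0.0
```

Run:
```python
from h import *
im,K,T=shot("wrist","w6")
s=ctrl.sense();print(s["eef_pos"])
print("cyan",*blobs(im,(92,120,100),(106,255,255),41,K,T,60,3),sep="\n")
print("yellow",*blobs(im,(20,120,100),(30,255,255),41,K,T,30,3),sep="\n")
print("blue",*blobs(im,(107,130,120),(130,255,255),115,K,T,30,3),sep="\n")
```

```text
[ 530.76513302 -307.53579325  247.75003773]
cyan
([565.2999877929688, -256.3999938964844], -83.8, [30.0, 48.0], [367.0, 243.0])
([567.0999755859375, -371.20001220703125], 72.0, [30.0, 48.0], [250.0, 245.0])
yellow
([745.0999755859375, 52.70000076293945], 47.2, [6.0, 15.0], [636.0, 398.0])
([722.9000244140625, -228.60000610351562], 4.8, [89.0, 90.0], [387.0, 380.0])
([538.5, -259.6000061035156], -83.8, [9.0, 47.0], [365.0, 217.0])
([541.5999755859375, -363.0], 72.4, [9.0, 47.0], [258.0, 220.0])
blue
([454.79998779296875, -118.5999984741211], 90.0, [8.0, 9.0], [580.0, 124.0])
([454.20001220703125, -103.0999984741211], 90.0, [8.0, 8.0], [603.0, 123.0])
([453.5, -87.5999984741211], 90.0, [8.0, 9.0], [625.0, 122.0])
```

View pics/w6.png

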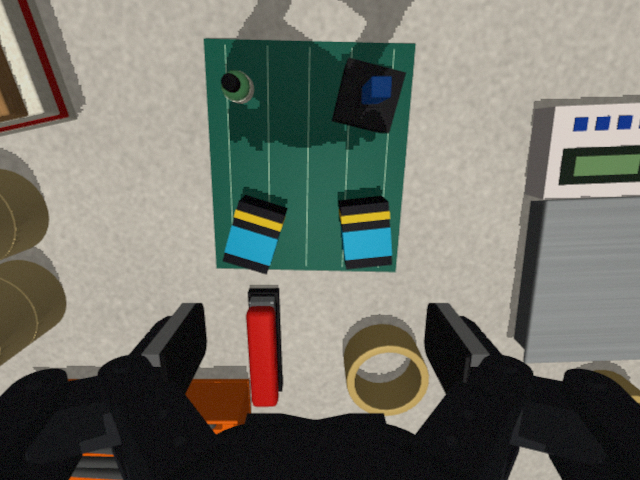

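Run:
```python
from h import *
im=cv2.imread("pics/w6.png")[:,:,::-1].copy();K,T=cam("wrist")
hsv=cv2.cvtColor(im,cv2.COLOR_RGB2HSV)
for (x0,x1,ang,c) in ((330,405,6.2,(565.3,-256.4)),(215,290,-18,(567.1,-371.2))):
    m=((hsv[...,2]<60)|cv2.inRange(hsv,(92,120,100),(106,255,255))>0)|(cv2.inRange(hsv,(20,120,100),(30,255,255))>0)
    mm=np.zeros_like(m);mm[185:275,x0:x1]=m[185:275,x0:x1]
    n,l,st,_=cv2.connectedComponentsWithStats(cv2.morphologyEx(mm.astype(np.uint8),cv2.MORPH_OPEN,np.ones((3,3))))
    v,u=np.nonzero(l==1+np.argmax(st[1:,4]));w=p2w(np.c_[u,v],41,K,T)[:,:2]
    a=np.radians(ang);A=(w-np.array(c))@np.array([[np.cos(a),-np.sin(a)],[np.sin(a),np.cos(a)]])
    hi=np.percentile(A[:,0],99.3);print(np.percentile(A,[.5,99.5],axis=0).round(1).tolist(),"centre",np.round(np.array(c)+(hi-32)*np.array([np.cos(a),np.sin(a)]),1))
im,K,T=shot("top");print("cyan",*blobs(im,(92,120,100),(106,255,255),41,K,T,30,3),sep="\n")
```

```text
[[-56.7, -23.1], [21.2, 24.0]] centre [ 554.4 -257.6]
[[-56.9, -23.1], [20.9, 23.3]] centre [ 556.3 -367.7]
cyan
([566.0, -255.89999389648438], -83.6, [30.0, 48.0], [424.0, 235.0])
```

Run:
```python
from h import *
plan([(554.4,-257.6,120,96.2),(554.4,-257.6,7,96.2)],[(554.4,-257.6,120,96.2),(606,60,120,91.8),(606,60,45,91.8)])
```

```text
0 x -2.46 y 4.97 z 12.74 turn -6.3
0 x -2.46 y 4.97 z 24.04 turn -6.3
1 x 0.00 y 0.00 z -11.30 turn -0.0
1 x -8.56 y 31.02 z -11.30 turn 4.4
1 x -8.56 y 31.02 z -3.80 turn 4.4
```

Emit:
apply_moves(rows=[{"grip":0,"x":-2.45,"y":5,"z":4,"turn":-6.3},{"grip":0,"x":-2.45,"y":5,"z":9,"turn":-6.3},{"grip":0,"x":-2.45,"y":5,"z":14,"turn":-6.3},{"grip":0,"x":-2.45,"y":5,"z":17,"turn":-6.3},{"grip":0,"x":-2.45,"y":5,"z":17,"turn":-6.3},{"grip":0,"x":-2.45,"y":5,"z":17,"turn":-6.3}])

```text
t: 30.5
eef_pos: [554.2, -257.7, 79.5]
eef_rot: [[-0.994, -0.108, -0.0], [-0.108, 0.994, -0.0], [0.0, -0.0, -1.0]]
wrist_force: [0.3, 0.3, 0.5]
finger_gap: 85.4
finger_force: 0.0
```

Run:
```python
from h import *
plan([(554.4,-257.6,7,96.2)])
```

```text
0 x -0.02 y 0.01 z 7.25 turn -0.0
```

Emit:
apply_moves(rows=[{"grip":0,"x":0,"y":0,"z":4,"turn":0},{"grip":0,"x":0,"y":0,"z":7.2,"turn":0},{"grip":0,"x":0,"y":0,"z":7.2,"turn":0},{"grip":1,"x":0,"y":0,"z":7.2,"turn":0},{"grip":1,"x":0,"y":0,"z":7.2,"turn":0},{"grip":1,"x":0,"y":0,"z":7.2,"turn":0},{"grip":1,"x":0,"y":0,"z":7.2,"turn":0},{"grip":1,"x":0,"y":0,"z":3,"turn":0},{"grip":1,"x":0,"y":0,"z":-1.5,"turn":0},{"grip":1,"x":0,"y":0,"z":-4,"turn":0}])

```text
t: 31.5
eef_pos: [555.4, -258.1, 123.4]
eef_rot: [[-0.994, -0.108, 0.005], [-0.108, 0.994, -0.003], [-0.004, -0.003, -1.0]]
wrist_force: [0.5, -0.3, -1.4]
finger_gap: 45.2
finger_force: 62.0
```

Emit:
apply_moves(rows=[{"grip":1,"x":-1.5,"y":4.5,"z":0,"turn":2},{"grip":1,"x":-8.5,"y":31,"z":0,"turn":4.4},{"grip":1,"x":-8.5,"y":31,"z":0,"turn":4.4},{"grip":1,"x":-8.5,"y":31,"z":0,"turn":4.4},{"grip":1,"x":-8.5,"y":31,"z":0,"turn":4.4},{"grip":1,"x":-8.5,"y":31,"z":0,"turn":4.4},{"grip":1,"x":-8.5,"y":31,"z":0,"turn":4.4},{"grip":1,"x":-8.5,"y":31,"z":0,"turn":4.4},{"grip":1,"x":-8.5,"y":31,"z":2,"turn":4.4},{"grip":1,"x":-8.5,"y":31,"z":2,"turn":4.4}])

```text
t: 32.5
eef_pos: [604.4, 59.2, 97.0]
eef_rot: [[-1.0, -0.031, -0.003], [-0.031, 1.0, -0.0], [0.003, -0.0, -1.0]]
wrist_force: [0.2, 0.2, -1.5]
finger_gap: 45.3
finger_force: 62.1
```

Run:
```python
from h import *
plan([(606,60,45,91.8),(606,60,150,91.8)],[(556.3,-367.7,150,72),(556.3,-367.7,7,72)])
```

```text
0 x -0.16 y 0.07 z 5.20 turn -0.0
0 x -0.16 y 0.07 z -5.30 turn -0.0
1 x 6.31 y -42.59 z 0.00 turn 19.8
1 x 6.31 y -42.59 z 14.30 turn 19.8
```

Emit:
apply_moves(rows=[{"grip":1,"x":0,"y":0,"z":3,"turn":0},{"grip":1,"x":0,"y":0,"z":4.5,"turn":0},{"grip":1,"x":0,"y":0,"z":5.1,"turn":0},{"grip":1,"x":0,"y":0,"z":5.1,"turn":0},{"grip":0.3,"x":0,"y":0,"z":5.1,"turn":0},{"grip":0.3,"x":0,"y":0,"z":5.1,"turn":0},{"grip":0.3,"x":0,"y":0,"z":5.1,"turn":0},{"grip":0.3,"x":0,"y":0,"z":0.5,"turn":0},{"grip":0,"x":0,"y":0,"z":-4,"turn":0},{"grip":0,"x":0,"y":0,"z":-5.3,"turn":0}])

```text
t: 33.5
eef_pos: [607.1, 60.0, 156.8]
eef_rot: [[-0.999, -0.032, 0.007], [-0.032, 0.999, 0.0], [-0.007, 0.0, -1.0]]
wrist_force: [0.6, 0.4, -0.4]
finger_gap: 84.8
finger_force: 0.0
```

Emit:
apply_moves(rows=[{"grip":0,"x":6.3,"y":-42.5,"z":0,"turn":19.8},{"grip":0,"x":6.3,"y":-42.5,"z":0,"turn":19.8},{"grip":0,"x":6.3,"y":-42.5,"z":0,"turn":19.8},{"grip":0,"x":6.3,"y":-42.5,"z":0,"turn":19.8},{"grip":0,"x":6.3,"y":-42.5,"z":0,"turn":19.8},{"grip":0,"x":6.3,"y":-42.5,"z":0,"turn":19.8},{"grip":0,"x":6.3,"y":-42.5,"z":0,"turn":19.8},{"grip":0,"x":6.3,"y":-42.5,"z":0,"turn":19.8},{"grip":0,"x":6.3,"y":-42.5,"z":0,"turn":19.8},{"grip":0,"x":6.3,"y":-42.5,"z":0,"turn":19.8}])

```text
t: 34.5
eef_pos: [554.4, -370.6, 150.6]
eef_rot: [[-0.95, 0.313, -0.0], [0.313, 0.95, -0.0], [0.0, -0.0, -1.0]]
wrist_force: [-0.3, 0.8, 0.2]
finger_gap: 85.4
finger_force: 0.0
```

Run:
```python
from h import *
for n in ("top","wrist"):
    im,K,T=shot(n);print(n,*blobs(im,(92,120,100),(106,255,255),41 if n=="wrist" else 78,K,T,30,3),sep="\n")
plan([(556.3,-367.7,7,72),(556.3,-367.7,120,72)])
```

```text
top
([561.9000244140625, -351.5], 83.5, [20.0, 28.0], [467.0, 234.0])
([616.2999877929688, 60.400001525878906], 89.3, [29.0, 45.0], [292.0, 214.0])
wrist
([566.9000244140625, -371.29998779296875], 71.9, [29.0, 47.0], [316.0, 255.0])
0 x -0.09 y -0.03 z 14.38 turn -0.0
0 x -0.09 y -0.03 z 3.08 turn -0.0
```

Emit:
apply_moves(rows=[{"grip":0,"x":-0.1,"y":0,"z":5,"turn":0},{"grip":0,"x":-0.1,"y":0,"z":10,"turn":0},{"grip":0,"x":-0.1,"y":0,"z":14.3,"turn":0},{"grip":0,"x":-0.1,"y":0,"z":14.3,"turn":0},{"grip":1,"x":-0.1,"y":0,"z":14.3,"turn":0},{"grip":1,"x":-0.1,"y":0,"z":14.3,"turn":0},{"grip":1,"x":-0.1,"y":0,"z":14.3,"turn":0},{"grip":1,"x":-0.1,"y":0,"z":14.3,"turn":0},{"grip":1,"x":-0.1,"y":0,"z":10,"turn":0},{"grip":1,"x":-0.1,"y":0,"z":5.5,"turn":0}])

```text
t: 35.6
eef_pos: [556.5, -367.0, 98.0]
eef_rot: [[-0.951, 0.309, -0.001], [0.309, 0.951, 0.0], [0.001, 0.0, -1.0]]
wrist_force: [0.1, 0.3, 0.4]
finger_gap: 45.3
finger_force: 61.9
```

Run:
```python
from h import *
s=ctrl.sense();print(s["eef_pos"],s["finger_gap"])
plan([(556.3,-367.7,125,72)],[(608.5,-30,125,91.8)])
```

```text
[ 556.47515335 -366.95503505   97.97995097] 45.32028540059098
0 x -0.01 y -0.08 z -2.70 turn 0.0
1 x 5.47 y 33.73 z 0.00 turn -19.8
```

Emit:
apply_moves(rows=[{"grip":1,"x":0,"y":0,"z":-2.7,"turn":0},{"grip":1,"x":5.5,"y":33.7,"z":-2.7,"turn":-19.8},{"grip":1,"x":5.5,"y":33.7,"z":-2.7,"turn":-19.8},{"grip":1,"x":5.5,"y":33.7,"z":-2.7,"turn":-19.8},{"grip":1,"x":5.5,"y":33.7,"z":-2.7,"turn":-19.8},{"grip":1,"x":5.5,"y":33.7,"z":-2.7,"turn":-19.8},{"grip":1,"x":5.5,"y":33.7,"z":-2.7,"turn":-19.8},{"grip":1,"x":5.5,"y":33.7,"z":-2.7,"turn":-19.8},{"grip":1,"x":5.5,"y":33.7,"z":-2.7,"turn":-19.8},{"grip":1,"x":5.5,"y":33.7,"z":-2.7,"turn":-19.8}])

```text
t: 36.6
eef_pos: [608.9, -29.0, 124.7]
eef_rot: [[-0.999, -0.033, 0.002], [-0.033, 0.999, -0.0], [-0.002, -0.0, -1.0]]
wrist_force: [-0.4, 0.2, -1.1]
finger_gap: 45.1
finger_force: 62.0
```

Run:
```python
from h import *
plan([(608.5,-30,45,91.8)])
```

```text
0 x 0.04 y -0.10 z 7.97 turn 0.1
```

Emit:
apply_moves(rows=[{"grip":1,"x":0,"y":-0.1,"z":4,"turn":0},{"grip":1,"x":0,"y":-0.1,"z":7,"turn":0},{"grip":1,"x":0,"y":-0.1,"z":7.9,"turn":0},{"grip":1,"x":0,"y":-0.1,"z":7.9,"turn":0},{"grip":0.3,"x":0,"y":-0.1,"z":7.9,"turn":0},{"grip":0.3,"x":0,"y":-0.1,"z":7.9,"turn":0},{"grip":0.3,"x":0,"y":-0.1,"z":7.9,"turn":0},{"grip":0.3,"x":0,"y":-0.1,"z":3.5,"turn":0},{"grip":0,"x":0,"y":-0.1,"z":-1,"turn":0},{"grip":0,"x":0,"y":-0.1,"z":-4,"turn":0}])

```text
t: 37.6
eef_pos: [609.1, -31.1, 166.6]
eef_rot: [[-1.0, -0.031, 0.003], [-0.031, 1.0, -0.0], [-0.003, -0.0, -1.0]]
wrist_force: [0.6, 0.6, 1.1]
finger_gap: 84.6
finger_force: 0.0
```

Emit:
apply_moves(rows=[{"grip":0,"x":5,"y":-1,"z":-4,"turn":0},{"grip":0,"x":10,"y":-2,"z":-6,"turn":0},{"grip":0,"x":14,"y":-6,"z":-8,"turn":0},{"grip":0,"x":18,"y":-10,"z":-8,"turn":0},{"grip":0,"x":20,"y":-13,"z":-8,"turn":0},{"grip":0,"x":20,"y":-13,"z":-8,"turn":0},{"grip":0,"x":20,"y":-13,"z":-8,"turn":0}])

```text
t: 38.3
eef_pos: [411.6, -168.7, 243.9]
eef_rot: [[-1.0, -0.028, 0.001], [-0.028, 1.0, -0.001], [-0.001, -0.001, -1.0]]
wrist_force: [-0.0, -0.0, -0.1]
finger_gap: 85.0
finger_force: 0.0
```

Run:
```python
from h import *
s=ctrl.sense();print(s["eef_pos"],np.abs(s["joint_velocities"]).max())
im,K,T=shot("top","top9");w,Kw,Tw=shot("wrist");sd,_,_=shot("side")
print(*blobs(im,(92,120,100),(106,255,255),78,K,T,30,3),sep="\n")
a=cv2.resize(im[130:330,130:500],None,fx=1.6,fy=1.6);b=cv2.resize(sd[170:420,220:500],(320,286));c=cv2.resize(w,(381,286))
v=np.zeros((606,701,3),np.uint8);v[:320,:592]=a;v[320:,:320]=b;v[320:,320:]=c;cv2.imwrite("pics/fin.png",v[:600,:,::-1])
```

```text
[ 411.63491279 -168.70978413  243.91773075] 0.06263396627846331
([616.2999877929688, 60.400001525878906], 89.3, [29.0, 45.0], [292.0, 214.0])
([619.9000244140625, -30.5], 89.3, [29.0, 42.0], [331.0, 212.0])
```

View pics/fin.png

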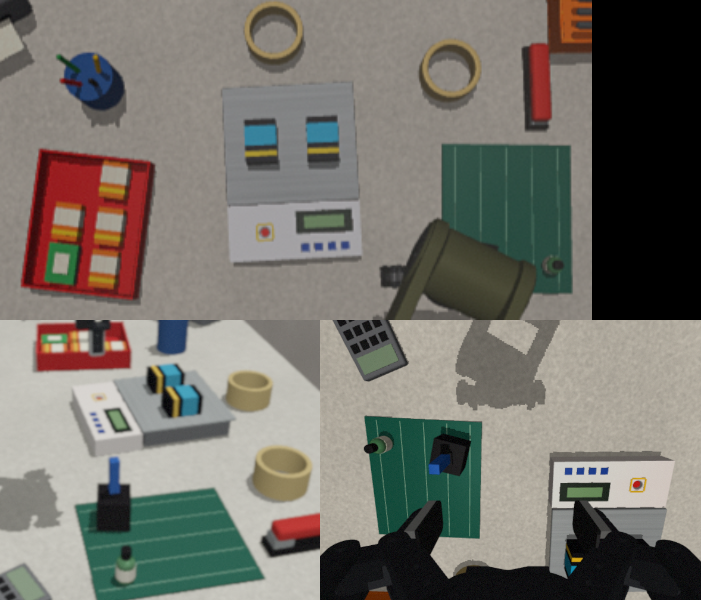

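The composite shows five items in the basket, both stock cartons centred on the pan at (260,142) and (322,140), and the key up. The stylus is upright and fully seated, and the bystanders are where they were. Handing in.

```bash
python3 -c "
from bench import ticket
print(ticket.sign_off())"
```

```text
the job is handed in; nothing more can be done
None
```

I finished every step of the task and handed the job in at about 38 s of the 210 s allowed; the sign-off returned no verdict, but the final pictures show everything where it should be.

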